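# Set up the swivel board with its hanging shelves

## Task

First turn the swivel board by its black post until it faces front against its stop, while the little shelves still stand on the bench. Then hang every little aluminium shelf on the board, each on a screw of its own: keyhole over the screw head, then slid fully down so that it is locked and hangs straight; and lay the screwdriver (handle towards the wide end) and the tweezers flat in their pockets of the grey tray. Leave the glass beaker and the vial where they stand.

Things in the scene. Friction and masses are not known exactly. Their poses are not given: they have to be found in the camera images.
- board (a joint): grey upright swivel board 193 wide x 70 high x 14 thick (lower edge 65, top edge 135 above the bench), turning about an upright axis near its middle on a round foot. 0: at its stop, facing front, screws roughly towards the robot; negative (to -1.2): turned clockwise seen from above, post end nearer the robot. Friction holds it (0.35 N m, 4 N at the post)
- board_axis (a point): point on the upright turning axis of the swivel board, 100 above the bench; fixed, does not turn with the board; its x axis points away from the front, so at joint 0 the board's screws point along its -x
- board_post (a point): black upright round post, 14 in diameter, on the board's top edge at its right-hand end, 96 from the axis, for turning the board; it stands from 135 to 174 above the bench, this point is 155 above it. Turns with the board (x into the board from its screw side, y left along the board, z up)
- screw_0 (a point): screw 0 (left), 115 above the bench; screws are 60 apart. Point on its axis halfway between board face and head (4.5 before the face). Turns with the board; x points into the board, away from the head, y left along the board, z up. Shank 6 in diameter, head 14 in diameter, 5 thick, 9 clear between face and head; the head's outer face is 9.5 before this point
- screw_1 (a point): screw 1 (middle), 115 above the bench; screws are 60 apart. Point on its axis halfway between board face and head (4.5 before the face). Turns with the board; x points into the board, away from the head, y left along the board, z up. Shank 6 in diameter, head 14 in diameter, 5 thick, 9 clear between face and head; the head's outer face is 9.5 before this point
- screw_2 (a point): screw 2 (right), 115 above the bench; screws are 60 apart. Point on its axis halfway between board face and head (4.5 before the face). Turns with the board; x points into the board, away from the head, y left along the board, z up. Shank 6 in diameter, head 14 in diameter, 5 thick, 9 clear between face and head; the head's outer face is 9.5 before this point
- shelf_0_tab (a point): centre of the grip tab (34 wide y, 10 thick x, 36 high) atop an L-shaped aluminium hanging shelf, 113 above its underside. Back plate 46 wide, 5 thick, 131 high with tab, its back face 5 behind (+x); floor plate 46 wide with 9 high lip reaches 45 before (-x) this point. x points out of its back (to the board when hung), y left, z up. Stands by itself. All alike; may be absent
- shelf_0_seat (a point): the same shelf's keyhole seat: where the screw's axis lies, halfway through the plate, when it hangs locked; 49 below the tab's centre, 2.5 behind it. Keyhole: hole 20 wide centred 18 below this point, slot 9 wide up from it to 3 above this point. The head passes through with this point 18 above the screw's point, then the shelf slides down 18. Axes as the tab's
- shelf_1_tab (a point): centre of the grip tab (34 wide y, 10 thick x, 36 high) atop an L-shaped aluminium hanging shelf, 113 above its underside. Back plate 46 wide, 5 thick, 131 high with tab, its back face 5 behind (+x); floor plate 46 wide with 9 high lip reaches 45 before (-x) this point. x points out of its back (to the board when hung), y left, z up. Stands by itself. All alike; may be absent
- shelf_1_seat (a point): the same shelf's keyhole seat: where the screw's axis lies, halfway through the plate, when it hangs locked; 49 below the tab's centre, 2.5 behind it. Keyhole: hole 20 wide centred 18 below this point, slot 9 wide up from it to 3 above this point. The head passes through with this point 18 above the screw's point, then the shelf slides down 18. Axes as the tab's
- shelf_2_tab (a point): centre of the grip tab (34 wide y, 10 thick x, 36 high) atop an L-shaped aluminium hanging shelf, 113 above its underside. Back plate 46 wide, 5 thick, 131 high with tab, its back face 5 behind (+x); floor plate 46 wide with 9 high lip reaches 45 before (-x) this point. x points out of its back (to the board when hung), y left, z up. Stands by itself. All alike; may be absent
- shelf_2_seat (a point): the same shelf's keyhole seat: where the screw's axis lies, halfway through the plate, when it hangs locked; 49 below the tab's centre, 2.5 behind it. Keyhole: hole 20 wide centred 18 below this point, slot 9 wide up from it to 3 above this point. The head passes through with this point 18 above the screw's point, then the shelf slides down 18. Axes as the tab's
- driver_grip (a point): screwdriver 140 long with a black handle 26 in diameter and 70 long; point on its axis inside the handle, 42 from the handle's end and 98 from the blade's tip, 13 above what it lies on. x axis points to the blade
- driver_tip (a point): tip of the screwdriver's blade, on its axis
- tweezers_mid (a point): steel tweezers 120 long, 15 wide, 8 high, lying flat; point at their centre, 4 above what they lie on; x axis lengthwise. Either way round will do
- pocket_driver (a point): screwdriver pocket of the fixed grey tray (160 x 96, floor 4 thick, walls 11 above it). Point on its floor at mid-length; x lengthwise, about away from the robot, y left. 152 long; -x end 34 wide for the handle, +x end 18 wide for the blade; from 46 on the -x side to 22 on the +x side of the point there are no walls, for the fingers
- pocket_tweezers (a point): tweezers pocket of the same tray, 50 to the right (-y) of the other and parallel to it; point on its floor at the middle of its length. 152 long, 24 wide, with the same gap in the walls across the middle
- beaker: small empty glass beaker, 42 in diameter, 48 high, a bystander; origin at its underside
- vial: capped glass vial, 27 in diameter, 56 high, a bystander; origin at its underside
Things that resemble listed ones, but are neither listed nor needed, are in the scene too. Leave any yellow look-alike of the part that bears shelf_1_tab alone.

How it is judged:
By the outcome, as a careful person would: the job done as asked, in the order asked, and still so for the second after the job is handed in, with the robot touching nothing.
Of shelf_0, shelf_1, shelf_2 only 2 to 3 are there at a start; the rules pass over those that are not, and their reading is None.
At some moment in a run one of driver, tweezers may be knocked a few centimetres aside while the robot is not near it.
It also fails if it takes over 210 s, if anything falls off the work surface, if the arm or the gripper's body presses on something with over 40 N, if the wrist force passes 120 N, or if a joint passes its speed limit or range.

## Robot

A 6-joint arm with a two-finger parallel gripper is mounted at the origin on a cart in front of the work surface, level with it; the furniture and walls round the work are solid. World frame = base frame: x ahead of the robot, y to its left, z up, the work surface at z = 0. Lengths are in m, angles in rad, forces in N, time in s.
With the tool pointing down it reaches from about 0.35 to 0.875 m from the base axis. Payload 4.2 kg.
Tool frame: the origin (TCP) lies at the very end of the fingers, on their centre line; the grasp point (between the pads) lies 19 mm behind it; z points along the fingers, y is the line along which they close (so a half turn about z gives the same grasp; the last joint's range is limited). The gripper opens to 85 mm and grips with 20 to 120 N. Pads are 22 mm wide; open, the fingers measure 114 mm over their backs; the gripper's body (76 mm by 85 mm) begins 54 mm behind the grasp point. The pads swing forward as they close: fully open they stand 13 mm farther back than shut.
Start: joints at [1.373, 0.385, 0.008, 0, -1.194, -0.259], TCP at [0.276, 0.561, 0.231] pointing down, gripper open.
Joint ranges: [-3.14, 3.14], [-1.21, 2.06], [-1.07, 1.41], [-3.16, 2.05], [-2.99, -0.16], [-3.1, 3.1]. Speed limits (rad/s): [2.79, 2.79, 3.14, 3.14, 3.14, 3.14].

## Interface

Orientations are given as a unit quaternion [w, x, y, z].
In Python, from workcell import arm gives the robot as it stands.
- The arm moves only by the tool carry_out, never from a script. Its argument "series" is a list that holds one entry, the list of rows, each a list of 5 numbers: the shift along the tool's x, y, z in mm, then the turn about the tool's z in degrees, then the opening, from 0 (shut) to 1 (fully open). In form: [[[x, y, z, spin, gripper], ...]]. A call has exactly 8 rows; each row shifts and turns the commanded pose from where the row before left it, along the tool's axes as they then stand; what a row does not reach is not made up. A row lasts 1/10 s, in which the tool goes at most 50 mm and 8.59 degrees, less where a joint would pass 70% of its speed; a pose out of reach is approached as far as the arm can. A call is refused whole if a number of a shift passes 50 or a number of a turn 8.59, either way. A call with a gripper value outside its range is refused whole. The fingers move at their own pace and stop on an object; "force" is the grip in N (left out, the last holds). Time passes only in rows, so rows that do not move let the fingers close, or fill a call up. It gives the time, the measured TCP pose, the force, the opening and the grip force at its end, in the units of the state.
- arm.get_obs(): the state, without advancing time (a new reading comes with each control period).
- arm.capture(name): name is "scene" or "top"; returns a dict with "img" (384x512x3 uint8, red, green, blue), "intrinsics" (3x3 intrinsics, pixels), "D" ([k1, k2, p1, p2, k3] as OpenCV has them; the pictures are not rectified), "rvec" (rotation vector, rad) and "tvec" (3), from world to camera coordinates, as OpenCV has them. Camera axes: x right, y down, z forward; pixel columns grow to the right and rows downward; lengths in m; the calibration is good to about 2 mm. A picture is of the moment at which its call begins. There is no depth.
- arm.sign_off(): hands the job in; it is judged then, once.
The state is a dict: "time": time; "joints": joint angles; "qd": joint speeds; "joint_efforts": joint torques, N m; "tcp_pos": TCP position; "tool_rot": TCP orientation; "force": force on the tool from outside, world axes, zero at the start; "ft_torque": the same for the moment, N m; "finger_gap": opening from 0.0 (shut) to 1.0 (fully open); "grip_force": force on a finger pad.
Only numpy, scipy, OpenCV 4.12 (cv2) and the standard library are available. Lean on these libraries where they do the work, as an engineer would, in place of code of your own. Each camera call takes 0.05 s, during which the arm holds its last target. There are 200 camera calls.

## Working session

There is one attempt and no reset: what is moved stays moved. The work goes in short steps, Python scripts to look and compute and a tool call to move; the robot and the scene stay as the last step left them, time stands still between calls to the robot, and variables do not carry over. Pictures are saved under pics/ and viewed, at most 14 in all, crops included, and the job is handed in when it is done.

Besides the shell and the picture viewer there is one more tool, called after "Emit:" as name(argument=value, ...) on one line, values as JSON. carry_out: Moves the arm, as the interface text tells. Its arguments: {"type":"object","properties":{"series":{"type":"array"},"force":{"type":"number"}},"required":["series"]}

```bash
mkdir -p pics
cat > h.py <<'E'
import numpy as np, cv2
from workcell import arm
def cap(n, save=None):
    c=arm.capture(n)
    c['img']=np.array(c['img'])
    if save: cv2.imwrite('pics/'+save, c['img'][:,:,::-1])
    return c
def cal(c): return [np.array(c[k],float) for k in ('rvec','tvec','intrinsics','D')]
def ray(c,uv):
    r,t,K,D=cal(c); R=cv2.Rodrigues(r)[0]
    p=cv2.undistortPoints(np.array(uv,float).reshape(-1,1,2),K,D).reshape(-1,2)
    d=np.c_[p,np.ones(len(p))]@R
    return -R.T@t.ravel(), d
def onz(c,uv,z):
    o,d=ray(c,uv); return o+d*((z-o[2])/d[:,2])[:,None]
def proj(c,P):
    r,t,K,D=cal(c); return cv2.projectPoints(np.array(P,float).reshape(-1,1,3),r,t,K,D)[0].reshape(-1,2)
def tri(c1,u1,c2,u2):
    o1,d1=ray(c1,u1);o2,d2=ray(c2,u2);out=[]
    for a,b in zip(d1,d2):
        s=np.linalg.lstsq(np.c_[a,-b],o2-o1,rcond=None)[0]
        p=o1+a*s[0];q=o2+b*s[1];out.append(np.r_[(p+q)/2,np.linalg.norm(p-q)])
    return np.array(out)
E
python3 - <<'E'
from h import *
a=cap('scene','s0.png');b=cap('top','t0.png')
for c in(a,b):
    i=cv2.resize(c['img'],(800,600))[:,:,::-1]
    cv2.imwrite('pics/%s_big.png'%('s' if c is a else 't'),i)
    print(c['rvec'],c['tvec'],ray(c,[[256,192]]))
print(arm.get_obs())
E
```

```text
[ 1.91934667 -0.74486153  0.44129562] [-0.53141001  0.28274474  0.75705532] (array([ 0.03366684, -0.77284908,  0.58055558]), array([[ 0.58919624,  0.67901421, -0.43803294]]))
[ 2.16444468 -2.18653267  0.06426432] [-0.08396884  0.62396525  1.31549819] (array([ 0.52273594, -0.11108451,  1.35695477]), array([[ 0.06266179,  0.02494281, -0.99784387]]))
{'time': 0.1, 'joints': array([ 1.37260940e+00,  3.85459671e-01,  6.76511323e-03, -4.07484302e-04,
       -1.19398412e+00, -2.58613538e-01]), 'qd': array([ 0.00068953, -0.00185879,  0.00251455,  0.00176028, -0.00031894,
       -0.00252253]), 'joint_efforts': array([-5.17190547e-04, -3.93317664e+01,  1.88931352e+01,  4.19792667e+00,
       -2.55170911e-03,  5.93693500e-06]), 'tcp_pos': array([0.27542985, 0.56046526, 0.23034814]), 'tool_rot': array([ 9.46466792e-04,  9.74012394e-01, -2.26492682e-01, -1.60859306e-04]), 'force': array([-0.28733019, -0.19240925,  0.17507117]), 'ft_torque': array([ 0.03124068, -0.04160339,  0.04242257]), 'grip_force': 0.0, 'finger_gap': 1.001167998804244}
```

View pics/s_big.png

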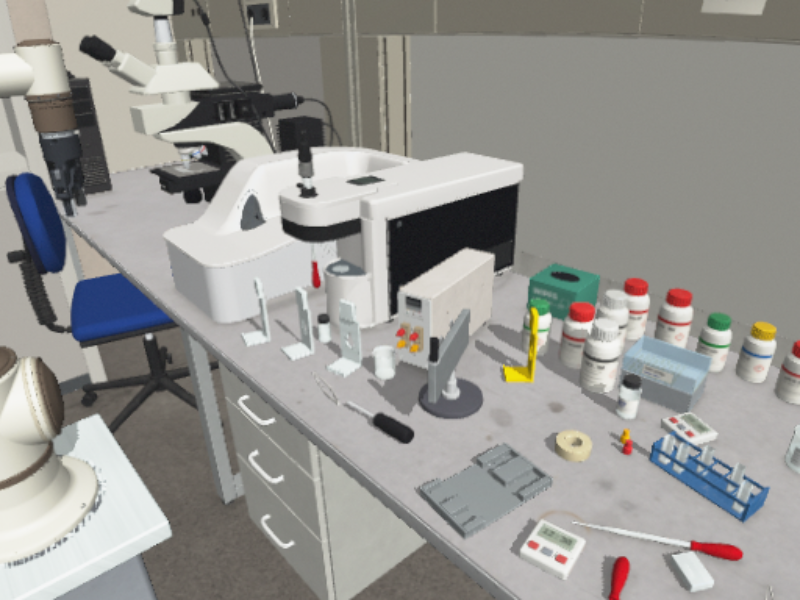

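View pics/t_big.png

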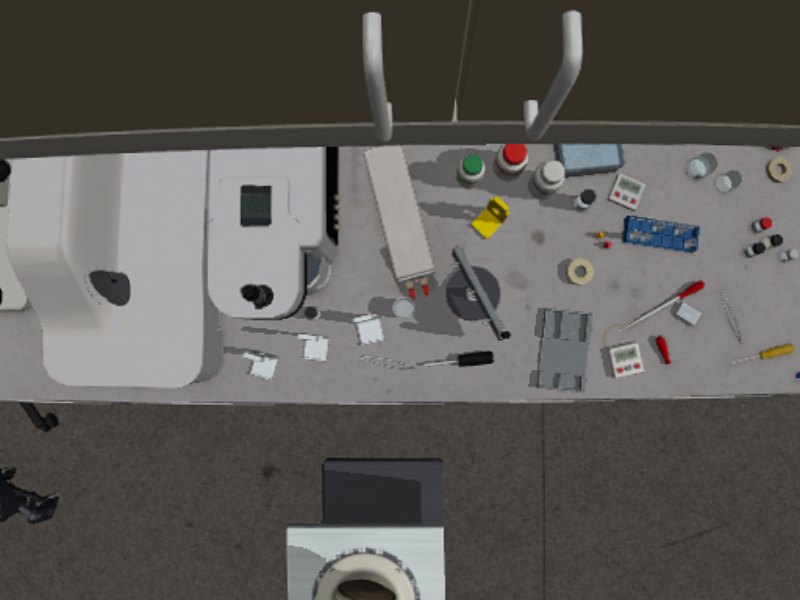

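The pictures show three shelves (top view, 800 px wide, at (263,365), (315,347), (369,330)). The yellow look-alike is at (490,217). The board and its post are at (503,333), the black-handled driver at (475,360), and the tray at (563,348). There are two pairs of tweezers, at (385,362) and (732,315). I'll enlarge both views to confirm.

Run:
```python
from h import *
a=cap('scene');b=cap('top')
cv2.imwrite('pics/tc.png',cv2.resize(b['img'][150:255,150:385,::-1],None,fx=3.4,fy=3.4,interpolation=cv2.INTER_CUBIC))
cv2.imwrite('pics/sc.png',cv2.resize(a['img'][170:345,150:360,::-1],None,fx=3.4,fy=3.4,interpolation=cv2.INTER_CUBIC))
print(a['intrinsics'],a['D'],b['intrinsics'],b['D'])
S=.64
# tweezers lengths, top
print(onz(b,np.array([[360,357],[413,367],[726,292],[740,342]])*S,.004))
```

```text
[[364.42906385   0.         258.62256874]
 [  0.         364.42906385 194.11116553]
 [  0.           0.           1.        ]] [-0.07513281  0.          0.          0.          0.        ] [[429.94020847   0.         259.98915433]
 [  0.         429.94020847 186.64844721]
 [  0.           0.           1.        ]] [-0.13758981  0.          0.          0.          0.        ]
[[ 0.49365305  0.00425144  0.004     ]
 [ 0.47273072 -0.10213848  0.004     ]
 [ 0.61659802 -0.75288411  0.004     ]
 [ 0.51256172 -0.77964553  0.004     ]]
```

View pics/tc.png

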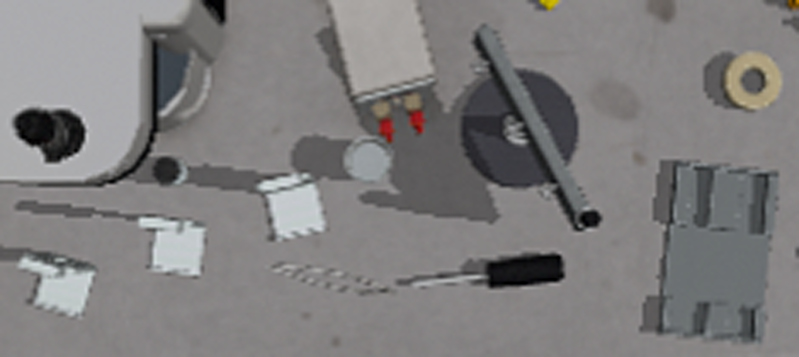

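View pics/sc.png

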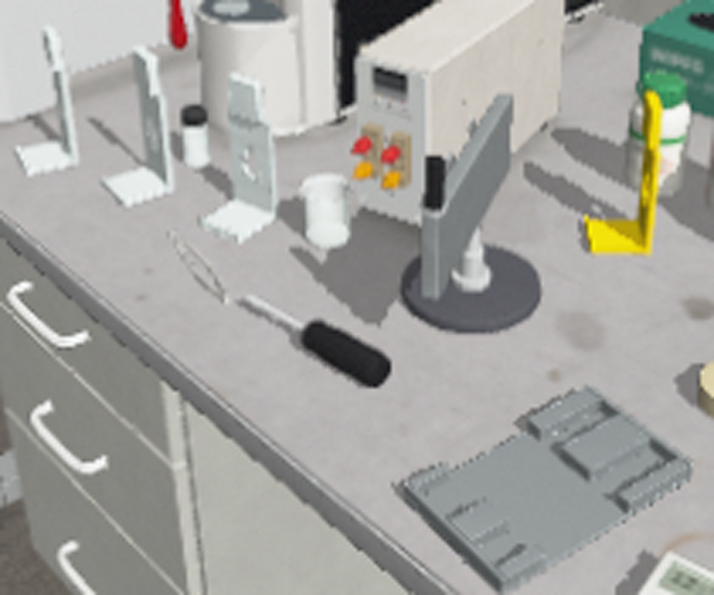

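Confirmed: silver shelves at top-crop (65,285), (177,247), (297,207). The black-handled driver is at (525,271) with its blade pointing left. The steel tweezers at (333,277) are about 110 mm long in reach of the black driver, and the far pair is a look-alike of equal size among red and yellow tools. The post is at (588,217). Next I'll measure with masks.

```bash
cat > m.py <<'E'
from h import *
def blobs(m,minA=8):
    n,l,s,c=cv2.connectedComponentsWithStats(m.astype(np.uint8))
    return [(s[i,4],s[i,:4].tolist(),c[i].round(1).tolist(),l==i) for i in range(1,n) if s[i,4]>=minA]
E
python3 - <<'E'
from m import *
a=cap('scene');b=cap('top')
def show(n,c,box,f):
    x0,y0,x1,y1=box; im=c['img'].astype(int); m=np.zeros(im.shape[:2],bool); m[y0:y1,x0:x1]=f(im[y0:y1,x0:x1])
    for s in blobs(m): 
        pts=np.argwhere(s[3])[:,::-1].astype(np.float32)
        print(n,s[0],s[1],s[2],[np.round(q,1).tolist() for q in cv2.minAreaRect(pts)[:2]],round(cv2.minAreaRect(pts)[2],1))
    
dark=lambda i:i.max(2)<60
white=lambda i:i.min(2)>185
show('post top',b,(310,205,335,222),lambda i:i.max(2)<45)
show('post sc',a,(270,210,285,240),lambda i:i.max(2)<50)
show('driver top',b,(285,220,320,240),dark)
show('driver sc',a,(230,255,275,290),dark)
show('shelf top',b,(150,195,250,250),white)
show('shelf sc',a,(150,175,235,245),lambda i:(i.min(2)>150))
show('tray top',b,(335,190,385,255),lambda i:(i[...,2]>i[...,0]+4)&(i.max(2)<160))
show('tray sc',a,(265,280,360,345),lambda i:(i[...,2]>i[...,0]+4)&(i.max(2)<160))
for p in [(340,200),(360,230),(330,230)]: print(p,b['img'][p[1],p[0]])
print(b['img'][228:240,226:272].max(2))
E
```

```text
post top 17 [313, 205, 6, 10] [315.8, 209.2] [[316.1, 209.5], [9.8, 1.7]] 59.0
post top 20 [321, 212, 5, 5] [323.0, 213.9] [[323.0, 214.0], [4.0, 4.0]] 90.0
post sc 62 [275, 216, 5, 15] [277.4, 223.4] [[277.0, 223.0], [14.0, 4.0]] 90.0
driver top 176 [293, 225, 23, 10] [303.8, 229.2] [[303.8, 229.1], [8.1, 22.2]] 84.8
driver sc 245 [239, 265, 26, 19] [251.5, 273.8] [[251.3, 273.5], [26.8, 9.8]] 31.0
shelf top 26 [227, 202, 11, 4] [231.6, 203.5] [[231.9, 203.4], [2.4, 10.2]] 78.7
shelf top 169 [229, 204, 16, 16] [236.7, 211.6] [[236.7, 211.9], [13.3, 13.1]] 76.0
shelf top 26 [191, 214, 11, 3] [195.8, 215.1] [[196.0, 215.0], [2.0, 10.0]] 90.0
shelf top 150 [195, 217, 15, 14] [201.9, 223.0] [[201.7, 222.8], [13.1, 13.3]] 7.1
shelf top 20 [157, 226, 10, 5] [161.6, 228.2] [[161.2, 228.3], [9.5, 2.2]] 18.4
shelf top 121 [161, 229, 16, 13] [169.1, 235.1] [[168.7, 234.3], [13.1, 11.9]] 14.0
shelf sc 5249 [150, 175, 85, 70] [191.7, 209.9] [[192.0, 209.5], [69.0, 84.0]] 90.0
shelf sc 14 [193, 206, 3, 8] [194.1, 208.8] [[194.0, 209.5], [7.0, 2.0]] 90.0
tray top 1341 [344, 198, 35, 53] [360.7, 2
[... 1791 characters left out ...]
6 137 139
  139 134 137 135 138 139 136 136 138 138 136 117  98 109 116 119 124 128
  131 131 132 124 128 137 136 135 137 135]
 [137 137 136 137 137 137 139 137 137 137 137 138 139 136 136 136 135 135
  136 137 135 136 139 139 138 137 138 139 138 136 135 136 137 137 136 137
  138 137 137 137 136 138 137 135 136 136]
 [137 137 135 136 138 138 137 138 137 136 136 137 137 135 133 134 136 138
  139 138 139 137 138 139 137 135 136 135 136 136 136 135 135 136 135 136
  135 137 135 136 136 137 137 136 135 137]
 [137 137 136 136 136 138 137 135 135 136 137 137 137 136 136 138 138 137
  138 138 137 137 137 137 136 138 136 137 135 137 136 135 136 136 137 138
  136 134 133 134 134 134 136 136 136 137]]
```

Run:
```python
from m import *
a=cap('scene');b=cap('top')
pt=onz(b,[[322.9,214.0]],.174)[0]
print('post',pt, 'tri',tri(b,[[322.9,214]],a,[[277.2,216.5]]))
# foot disc
im=b['img'].astype(int); m=np.zeros(im.shape[:2],np.uint8)
s=im[165:208,280:325]; m[165:208,280:325]=(s.max(2)<75)
pts=np.argwhere(m)[:,::-1].astype(np.float32)
hull=cv2.convexHull(pts); e=cv2.fitEllipse(hull); print('foot ellipse',e)
for z in(0,.01):print(onz(b,[e[0]],z))
P=[];N=[]
T={}
for k,(t,f,fb) in enumerate([((161.6,228.2),(169.1,235.1),0),((195.8,215.1),(201.9,223),0),((231.6,203.5),(236.7,211.6),0)]):
    A=onz(b,[t],.131)[0];F=onz(b,[f],.003)[0]; d=A-F; h=np.degrees(np.arctan2(d[1],d[0])); print('shelf',k,A[:2],F[:2],'heading',h,np.hypot(*d[:2]))
# driver
print('driver handle',onz(b,[[303.8,229.2]],.013), 'front/end',onz(b,[[293,230.2],[316,228.2],[267,233]],.013))
box=cv2.boxPoints(((361.1,223.7),(30.4,50.4),5.5)); print('tray',onz(b,box,.013), onz(b,[[361.1,223.7]],.013))
i=b['img'][190:255,335:385,::-1]; j=a['img'][275:345,260:360,::-1]
i=cv2.resize(i,None,fx=8,fy=8,interpolation=cv2.INTER_CUBIC); j=cv2.resize(j,None,fx=4,fy=4,interpolation=cv2.INTER_CUBIC)
C=np.zeros((520,800,3),np.uint8);C[:520,:400]=i;C[:280,400:]=j
k=cv2.resize(a['img'][175:250,150:240,::-1],None,fx=3,fy=3,interpolation=cv2.INTER_CUBIC);C[285:285+225,400:670]=k
cv2.imwrite('pics/tray.png',C)
```

```text
post [ 0.53442676 -0.264926    0.174     ] tri [[ 0.53479927 -0.26557958  0.17138168  0.00093006]]
foot ellipse ((302.0140075683594, 187.18418884277344), (32.76116180419922, 47.12747573852539), 152.9820098876953)
[[ 0.6216556  -0.22291758  0.        ]]
[[ 0.62092662 -0.22209343  0.01      ]]
shelf 0 [0.4982063  0.19200579] [0.47374169 0.19943626] heading -16.894741837578614 0.025568129458595212
shelf 1 [0.53522605 0.0925932 ] [0.51147477 0.09447727] heading -4.535474248228315 0.023825883008532348
shelf 2 [ 0.56753284 -0.0104163 ] [ 0.54653045 -0.01586841] heading 14.552477717529412 0.0216985215179062
driver handle [[ 0.48940444 -0.22538245  0.013     ]] front/end [[ 0.48668662 -0.19167022  0.013     ]
 [ 0.49204525 -0.26352155  0.013     ]
 [ 0.47882706 -0.11060209  0.013     ]]
tray [[ 0.43132488 -0.3488611   0.013     ]
 [ 0.58775439 -0.3672011   0.013     ]
 [ 0.57741555 -0.46326556  0.013     ]
 [ 0.42054175 -0.44426127  0.013     ]] [[ 0.50409693 -0.40557423  0.013     ]]
```

View pics/tray.png

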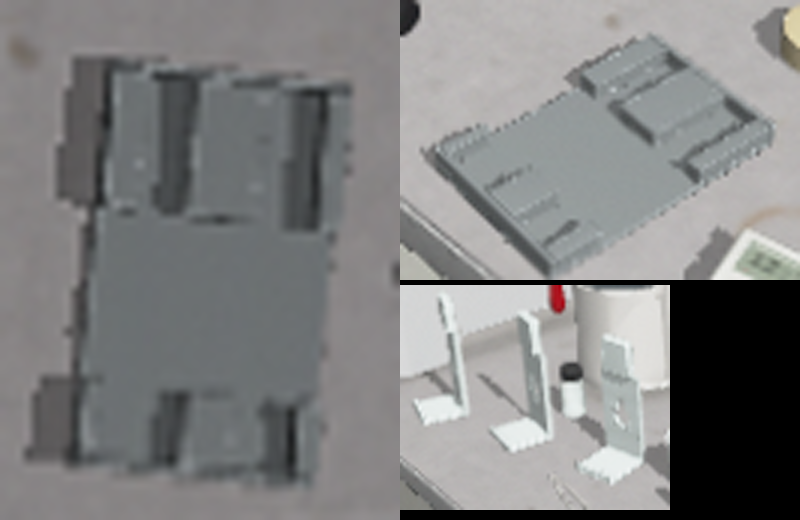

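```bash
cat > p.py <<'E'
from h import *
def pose():
    o=arm.get_obs(); q=np.array(o['tool_rot']); w,x,y,z=q
    h=np.degrees(np.arctan2(2*(x*y+w*z),1-2*(y*y+z*z)))
    return o,np.array(o['tcp_pos']),h
def plan(wps,start=None):
    """wps: (x,y,z,heading,nrows,grip); prints rows for calls of 8"""
    o,p,h=pose() if start is None else (None,np.array(start[:3]),start[3])
    p=p*1000; rows=[]
    for x,y,z,hd,n,g in wps:
        t=np.array([x,y,z])*1000; p0=p.copy(); h0=h; dh=(hd-h0+180)%360-180
        for i in range(1,n+1):
            d=p0+(t-p0)*i/n-p; a=np.radians(h)
            X=np.array([np.cos(a),np.sin(a),0]);Y=np.array([np.sin(a),-np.cos(a),0])
            r=np.round([d@X,d@Y,-d[2]],1); s=round(-(h0+dh*i/n-h),1)
            p=p+r[0]*X+r[1]*Y-r[2]*np.array([0,0,1]); h-=s
            rows.append([float(v) for v in r]+[s,g])
    while len(rows)%8: rows.append([0,0,0,0,rows[-1][4]])
    for k in range(0,len(rows),8): print(str(rows[k:k+8]).replace(' ',''))
E
python3 - <<'E'
from p import *
print(pose()[2])
plan([(.5345,-.2652,.231,-152,24,1)])
E
```

```text
-26.17134880114132
[[24.9,26.1,0.0,np.float64(5.2),1],[27.1,23.8,0.0,np.float64(5.3),1],[29.2,21.2,0.0,np.float64(5.2),1],[31.0,18.4,0.0,np.float64(5.3),1],[32.6,15.5,0.0,np.float64(5.2),1],[33.8,12.5,0.0,np.float64(5.3),1],[34.9,9.2,0.0,np.float64(5.2),1],[35.5,6.1,0.0,np.float64(5.2),1]]
[[36.0,2.9,0.1,np.float64(5.3),1],[36.1,-0.5,-0.0,np.float64(5.2),1],[35.8,-3.7,-0.0,np.float64(5.3),1],[35.4,-7.1,-0.0,np.float64(5.2),1],[34.6,-10.2,-0.0,np.float64(5.3),1],[33.5,-13.4,-0.0,np.float64(5.2),1],[32.1,-16.4,-0.0,np.float64(5.2),1],[30.6,-19.2,-0.0,np.float64(5.3),1]]
[[28.6,-21.9,0.0,np.float64(5.2),1],[26.5,-24.5,0.0,np.float64(5.3),1],[24.2,-26.8,0.0,np.float64(5.2),1],[21.6,-28.8,0.0,np.float64(5.3),1],[18.8,-30.8,0.0,np.float64(5.2),1],[16.0,-32.3,0.0,np.float64(5.2),1],[13.0,-33.6,0.0,np.float64(5.3),1],[9.9,-34.7,0.0,np.float64(5.2),1]]
```

Emit:
carry_out(series=[[[25,26,0,5.2,1],[27,24,0,5.3,1],[29,21,0,5.2,1],[31,18,0,5.3,1],[33,15,0,5.2,1],[34,12,0,5.3,1],[35,9,0,5.2,1],[35,6,0,5.2,1]]], force=30)

```text
time: 1.2
tcp_pos: [0.3636, 0.2854, 0.2316]
tool_rot: [-0.0, 0.828, -0.561, 0.0]
force: [1.0, 0.6, -0.3]
finger_gap: 0.994
grip_force: 0.0
```

Emit:
carry_out(series=[[[36,3,0,5.3,1],[36,-1,0,5.2,1],[36,-4,0,5.3,1],[35,-7,0,5.2,1],[35,-10,0,5.3,1],[33,-13,0,5.2,1],[32,-16,0,5.2,1],[31,-19,0,5.3,1]]])

```text
time: 2.0
tcp_pos: [0.4492, 0.0104, 0.2317]
tool_rot: [0.0, -0.572, 0.821, -0.0]
force: [0.5, 0.3, 0.1]
finger_gap: 1.001
grip_force: 0.0
```

Emit:
carry_out(series=[[[29,-22,0,5.2,1],[26,-25,0,5.3,1],[24,-27,0,5.2,1],[22,-29,0,5.3,1],[19,-31,0,5.2,1],[16,-32,0,5.2,1],[13,-34,0,5.3,1],[10,-35,0,5.2,1]]])

```text
time: 2.8
tcp_pos: [0.5364, -0.2663, 0.2314]
tool_rot: [0.0, -0.24, 0.971, -0.0]
force: [0.1, 0.7, 0.4]
finger_gap: 1.0
grip_force: 0.0
```

```bash
sed -i 's/s=round(-(h0+dh\*i\/n-h),1)/s=float(round(-(h0+dh*i\/n-h),1))/' p.py
python3 - <<'E'
from p import *
A=np.array([.621,-.2228]); P=np.array([.535,-.2655]);r=np.hypot(*(P-A));a0=np.degrees(np.arctan2(*(P-A)[::-1]));print(r,a0)
plan([(A[0]+r*np.cos(np.radians(a)),A[1]+r*np.sin(np.radians(a)),.145,a+2,1,0) for a in a0+np.arange(1,17)*4],start=(*P,.145,-152.2))
E
```

```text
0.09601713388765568 -153.5950670260653
[[-0.1,-6.7,-0.0,-4.6,0],[0.0,-6.7,-0.0,-4.0,0],[0.0,-6.7,-0.0,-4.0,0],[0.0,-6.7,-0.0,-4.0,0],[0.0,-6.7,-0.0,-4.0,0],[0.0,-6.7,-0.0,-4.0,0],[0.0,-6.7,-0.0,-4.0,0],[0.0,-6.7,-0.0,-4.0,0]]
[[0.0,-6.7,-0.0,-4.0,0],[0.0,-6.7,-0.0,-4.0,0],[0.0,-6.7,-0.0,-4.0,0],[0.0,-6.7,-0.0,-4.0,0],[0.0,-6.7,-0.0,-4.0,0],[0.0,-6.7,-0.0,-4.0,0],[0.0,-6.7,-0.0,-4.0,0],[0.0,-6.7,-0.0,-4.0,0]]
```

Emit:
carry_out(series=[[[0,0,30,0,1],[0,0,30,0,1],[0,0,26,0,1],[0,0,0,0,0],[0,0,0,0,0],[0,0,0,0,0],[0,0,0,0,0],[0,0,0,0,0]]])

```text
time: 3.6
tcp_pos: [0.537, -0.265, 0.1469]
tool_rot: [0.001, -0.242, 0.97, -0.001]
force: [-2.5, 1.4, 6.3]
finger_gap: 0.151
grip_force: 32.4
```

Emit:
carry_out(series=[[[0,-6.7,0,-4.6,0],[0,-6.7,0,-4,0],[0,-6.7,0,-4,0],[0,-6.7,0,-4,0],[0,-6.7,0,-4,0],[0,-6.7,0,-4,0],[0,-6.7,0,-4,0],[0,-6.7,0,-4,0]]])

```text
time: 4.4
tcp_pos: [0.5723, -0.3026, 0.1469]
tool_rot: [0.001, -0.506, 0.862, 0.0]
force: [-2.2, 5.7, 4.8]
finger_gap: 0.151
grip_force: 29.5
```

Emit:
carry_out(series=[[[0,-6.7,0,-4,0],[0,-6.7,0,-4,0],[0,-6.7,0,-4,0],[0,-6.7,0,-4,0],[0,-6.7,0,-4,0],[0,-6.7,0,-4,0],[0,0,0,0,0],[0,0,0,0,0]]])

```text
time: 5.2
tcp_pos: [0.6103, -0.3149, 0.147]
tool_rot: [0.001, -0.674, 0.739, 0.0]
force: [-1.3, 7.3, 5.3]
finger_gap: 0.15
grip_force: 29.4
```

Emit:
carry_out(series=[[[0,-3.4,0,-2,0],[0,-3.4,0,-2,0],[0,-3.4,0,-2,0],[0,0,0,0,0],[0,0,0,0,0],[0,0,0,0,0],[0,0,0,0,0],[0,0,0,0,0]]])

```text
time: 6.0
tcp_pos: [0.6151, -0.315, 0.1469]
tool_rot: [0.002, 0.711, -0.703, -0.005]
force: [-12.2, 10.0, 10.7]
finger_gap: 0.15
grip_force: 30.6
```

Emit:
carry_out(series=[[[0,-3,0,0,0],[0,0,0,0,0],[0,0,0,0,0],[0,0,0,0,0],[0,0,0,0,0],[0,0,0,0,0],[0,0,0,0,0],[0,0,0,0,0]]])

```text
time: 6.8
tcp_pos: [0.6151, -0.315, 0.1469]
tool_rot: [0.004, 0.71, -0.704, -0.008]
force: [-17.9, 8.6, 12.8]
finger_gap: 0.152
grip_force: 31.7
```

Emit:
carry_out(series=[[[0,0,0,0,0.35],[0,0,0,0,0.35],[0,0,0,0,0.35],[0,0,0,0,0.35],[0,0,-30,0,0.5],[0,0,-50,0,0.5],[0,0,-40,0,0.5],[0,0,0,0,1]]])

```text
time: 7.6
tcp_pos: [0.6259, -0.3192, 0.2738]
tool_rot: [-0.003, 0.711, -0.703, 0.007]
force: [0.7, -0.5, 0.1]
finger_gap: 0.657
grip_force: 0.0
```

Run:
```python
from p import *
a=cap('scene');b=cap('top')
T=[[161.6,228.2],[195.8,215.1],[231.6,203.5]]
for t,s in zip(T,[[165.3,180.3],[193.5,185.3],[222.4,192.9]]):
    X=onz(b,[t],.131); print(X,'pred',proj(a,X),'obs',s)
print(pose()[1:])
plan([(.5675,-.0104,.20,-75.5,8,1)])
c=cv2.resize(a['img'][175:245,150:240,::-1],None,fx=8,fy=8,interpolation=cv2.INTER_CUBIC)
cv2.imwrite('pics/shelves.png',c)
```

```text
[[0.4982063  0.19200579 0.131     ]] pred [[164.85666678 178.31806608]] obs [165.3, 180.3]
[[0.53522605 0.0925932  0.131     ]] pred [[192.34200908 184.53952964]] obs [193.5, 185.3]
[[ 0.56753284 -0.0104163   0.131     ]] pred [[221.84204251 192.24764389]] obs [222.4, 192.9]
(array([ 0.62355196, -0.31752409,  0.26666491]), np.float64(-89.37341843620057))
[[-38.5,6.6,8.3,-1.7,1],[-38.6,5.4,8.4,-1.8,1],[-38.8,4.3,8.3,-1.7,1],[-38.9,3.0,8.3,-1.7,1],[-39.0,1.9,8.4,-1.8,1],[-39.0,0.7,8.3,-1.7,1],[-39.0,-0.4,8.3,-1.7,1],[-39.0,-1.7,8.4,-1.8,1]]
```

View pics/shelves.png

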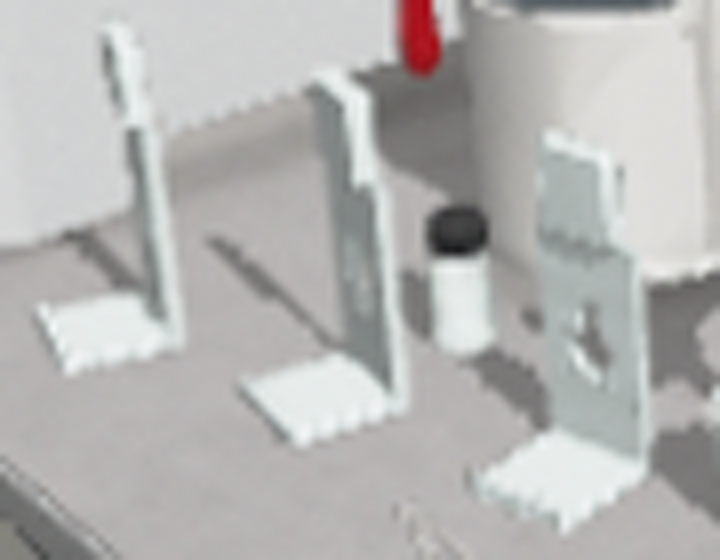

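Emit:
carry_out(series=[[[-38.5,6.5,5,-1.7,1],[-38.5,5.5,8,-1.8,1],[-39,4,8,-1.7,1],[-39,3,8,-1.7,1],[-39,2,8.5,-1.8,1],[-39,1,8.5,-1.7,1],[-39,-0.5,8.5,-1.7,1],[-39,-1.5,9,-1.8,1]]])

```text
time: 8.5
tcp_pos: [0.5654, -0.0088, 0.1998]
tool_rot: [0.001, 0.791, -0.612, -0.001]
force: [-0.2, -0.3, -0.0]
finger_gap: 0.999
grip_force: 0.0
```

Run:
```python
from m import *
from p import pose
a=cap('scene');b=cap('top')
print(pose()[1:])
C=np.zeros((600,800,3),np.uint8)
i=cv2.resize(b['img'][175:225,285:350,::-1],None,fx=8,fy=8,interpolation=cv2.INTER_CUBIC);C[:400,:520]=i
j=cv2.resize(a['img'][190:270,255:325,::-1],None,fx=4,fy=4,interpolation=cv2.INTER_CUBIC);C[:320,520:800]=j
k=cv2.resize(b['img'][190:215,215:250,::-1],None,fx=8,fy=8,interpolation=cv2.INTER_CUBIC);C[400:600,:280]=k
cv2.imwrite('pics/board.png',C)
im=b['img'].astype(int);m=np.zeros(im.shape[:2],bool);m[175:225,285:350]=im[175:225,285:350].max(2)<45
for s in blobs(m): print(s[:3])
im=a['img'].astype(int);m=np.zeros(im.shape[:2],bool);m[190:270,255:340]=im[190:270,255:340].max(2)<50
for s in blobs(m): print(s[:3])
```

```text
(array([ 0.56437435, -0.00684294,  0.19887581]), np.float64(-75.18603891421272))
(np.int32(23), [338, 182, 6, 6], [340.6, 184.6])
(np.int32(24), [287, 187, 13, 4], [292.5, 187.6])
(np.int32(17), [309, 188, 17, 1], [317.0, 188.0])
(np.int32(10), [328, 188, 10, 1], [332.5, 188.0])
(np.int32(76), [315, 212, 7, 15], [318.1, 218.7])
```

View pics/board.png

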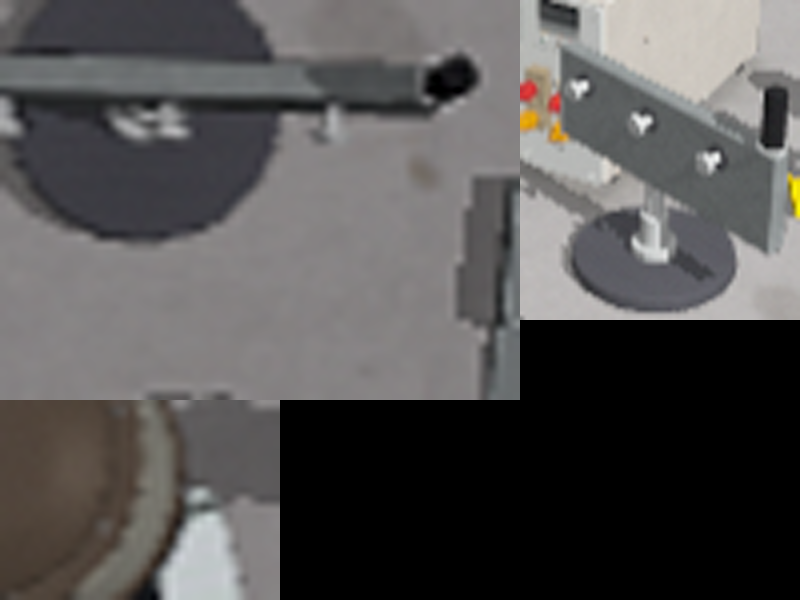

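Run:
```python
from m import *
a=cap('scene');b=cap('top')
p=onz(b,[[340.6,184.6]],.174)[0];print('post',p)
e=onz(b,[[285,184],[337.5,185.25]],.135);print('edge',e,np.degrees(np.arctan2(*(e[0]-e[1])[[0,1]]))) 
# screw heads in scene: bright blobs on board
im=a['img'].astype(int);m=np.zeros(im.shape[:2],bool);m[205:236,264:308]=im[205:236,264:308].min(2)>170
B=blobs(m,3)
for s in B: print(s[0],s[1],s[2])
im=b['img'].astype(int); print(im[184:196,318:334].min(2))
for h in(-3,-1,1):
  R=np.array([[np.cos(np.radians(h)),-np.sin(np.radians(h))],[np.sin(np.radians(h)),np.cos(np.radians(h))]])
  A=p[:2]-R@[0,-.096]
  P=[np.r_[A+R@[-.007-.0115,y],.115] for y in(.06,0,-.06)]
  print(h,A,P[2],proj(a,P).round(1).tolist(),proj(b,P[2:]))
```

```text
post [ 0.61498194 -0.31566305  0.174     ]
edge [[ 0.62143703 -0.16341939  0.135     ]
 [ 0.61625586 -0.31345137  0.135     ]] 1.9778537062401638
5 [264, 205, 1, 5] [264.0, 207.0]
189 [279, 205, 29, 11] [295.4, 208.4]
11 [268, 210, 4, 4] [269.6, 211.2]
4 [306, 215, 2, 3] [306.8, 216.0]
12 [283, 219, 5, 4] [285.2, 219.9]
98 [264, 226, 16, 10] [270.5, 230.7]
14 [301, 228, 4, 5] [302.5, 229.6]
[[111 108 108 107 108  82  71  73  74  72  71  71  75  75  74  73]
 [113 109 108 111 111 108  84  74  74  73  72  74  77  75  74  74]
 [106 106 106 109 113 115 116  88  76  73  74  75  78  80  78  75]
 [ 46  47  46  48  55  59  61  55  54  61  59  60  64  66  71  71]
 [ 32  30  24  26  28  28  24  41 122  87  40  29  31  33  35  36]
 [ 62  60 116 134 113 106 104  96 166 130 103 106 106 107  85  79]
 [ 60  74 122 137 135 135 134 107 168 148 132 135 135 134 133 132]
 [ 59  72 120 134 133 116  97 122 161 151 141 135 135 135 134 133]
 [ 59 101 126 131 130 131 102  97 134 145 135 132 130 132 128 130]
 [ 58  94 123 132 133 134 131 130 134 135 131 129 128 128 130 130]
 [ 75 118 132 134 134 134 134 133 132 133 132 130 128 129 132 133]
 [101 131 134 133 132 133 132 132 129 131 132 132 132 132 132 135]]
-3 [ 0.6200062  -0.21979461] [ 0.59839139 -0.27874417  0.115     ] [[267.4, 211.4], [282.8, 220.2], [299.6, 229.8]] [[324.60030665 192.06504024]]
-1 [ 0.61665738 -0.21967767] [ 0.59711305 -0.27934566  0.115     ] [[266.0, 212.1], [282.0, 220.7], [299.4, 230.1]] [[324.81602891 192.50324814]]
1 [ 0.61330651 -0.21967767] [ 0.59585648 -0.2799914   0.115     ] [[264.6, 212.9], [281.2, 221.3], [299.3, 230.4]] [[325.04681604 192.93383294]]
```

Run:
```python
from m import *
from p import *
b=cap('top')
print(onz(b,[[330,187.0],[300,186.2]],.135)); 
for h in (-2,-3.):
  c,s=np.cos(np.radians(h)),np.sin(np.radians(h));A=np.array([.615,-.318])-.096*np.array([s,-c]);print(h,A,[A+np.array([[c,-s],[s,c]])@[-.007,y] for y in (.0,-.07)])
plan([(.5675,-.0104,.15,-75.5,2,1),(.5675,-.0104,.097,-75.5,3,1)])
```

```text
[[ 0.61147788 -0.2918123   0.135     ]
 [ 0.61468829 -0.20609337  0.135     ]]
-2 [ 0.61835035 -0.22205848] [array([ 0.61135462, -0.22181418]), array([ 0.60891165, -0.29177154])]
-3.0 [ 0.62002425 -0.22213156] [array([ 0.61303385, -0.22176521]), array([ 0.60937033, -0.29166928])]
[[0.2,-0.5,25.4,0.0,1],[0.2,-0.6,25.5,0.0,1],[-0.0,0.0,17.7,0.0,1],[-0.0,0.0,17.6,0.0,1],[-0.0,0.0,17.7,0.0,1],[0,0,0,0,1],[0,0,0,0,1],[0,0,0,0,1]]
```

Emit:
carry_out(series=[[[0,-1,26,0,1],[0,0,25,0,1],[0,0,18,0,1],[0,0,18,0,1],[0,0,16,0,1],[0,0,0,0,1],[0,0,0,0,1],[0,0,0,0,0.5]]])

```text
time: 9.55
tcp_pos: [0.5684, -0.0105, 0.0998]
tool_rot: [-0.001, 0.791, -0.612, 0.001]
force: [-0.5, 0.6, -0.1]
finger_gap: 0.857
grip_force: 0.0
```

Emit:
carry_out(series=[[[0,0,0,0,0],[0,0,0,0,0],[0,0,0,0,0],[0,0,0,0,0],[0,0,0,0,0],[0,0,0,0,0],[0,0,0,0,0],[0,0,0,0,0]]], force=50)

```text
time: 10.35
tcp_pos: [0.5676, -0.01, 0.0991]
tool_rot: [-0.0, 0.791, -0.612, 0.0]
force: [-1.6, -0.1, 3.6]
finger_gap: 0.111
grip_force: 49.9
```

Run:
```python
from p import *
print(pose()[1:])
plan([(.560,-.015,.17,-76,4,0),(.5681,-.2800,.17,-92.3,9,0)])
```

```text
(array([ 0.56758766, -0.00998015,  0.09911427]), np.float64(-75.4630632380161))
[[0.7,2.2,-17.7,0.1,0],[0.8,2.1,-17.7,0.2,0],[0.7,2.1,-17.8,0.1,0],[0.8,2.2,-17.7,0.1,0],[28.8,6.3,0.0,1.8,0],[28.9,5.3,0.0,1.8,0],[29.2,4.5,0.0,1.8,0],[29.2,3.5,0.0,1.9,0]]
[[29.4,2.6,0.0,1.8,0],[29.4,1.6,0.0,1.8,0],[29.4,0.7,0.0,1.8,0],[29.5,-0.2,0.0,1.8,0],[29.4,-1.1,0.0,1.8,0],[0,0,0,0,0],[0,0,0,0,0],[0,0,0,0,0]]
```

Emit:
carry_out(series=[[[1,2,-18,0,0],[1,2,-18,0,0],[1,2,-18,0,0],[0,2,-17,0.4,0],[29,6.5,0,1.8,0],[29,5.5,0,1.8,0],[29,4.5,0,1.8,0],[29,3.5,0,1.9,0]]])

```text
time: 11.15
tcp_pos: [0.5636, -0.1335, 0.1691]
tool_rot: [0.0, 0.748, -0.664, -0.0]
force: [-0.4, -0.3, -1.4]
finger_gap: 0.113
grip_force: 49.2
```

Emit:
carry_out(series=[[[29.5,2.5,0,1.8,0],[29.5,1.5,0,1.8,0],[29.5,0.5,0,1.8,0],[29.5,0,0,1.8,0],[29,-1,0,1.8,0],[0,0,0,0,0],[0,0,0,0,0],[0,0,0,0,0]]])

```text
time: 11.95
tcp_pos: [0.5686, -0.279, 0.1693]
tool_rot: [-0.0, -0.694, 0.72, 0.0]
force: [0.3, 0.8, -1.3]
finger_gap: 0.106
grip_force: 49.2
```

Run:
```python
from m import *
from p import *
print(pose()[1:])
a=cap('scene');b=cap('top')
C=np.zeros((600,800,3),np.uint8)
C[:400,:400]=cv2.resize(b['img'][175:225,300:350,::-1],None,fx=8,fy=8,interpolation=cv2.INTER_CUBIC)
C[:600,400:800]=cv2.resize(a['img'][185:260,260:310,::-1],None,fx=8,fy=8,interpolation=cv2.INTER_CUBIC)
cv2.imwrite('pics/pre2.png',C)
```

```text
(array([ 0.56855521, -0.2790124 ,  0.1692551 ]), np.float64(-92.13940294407647))
```

View pics/pre2.png

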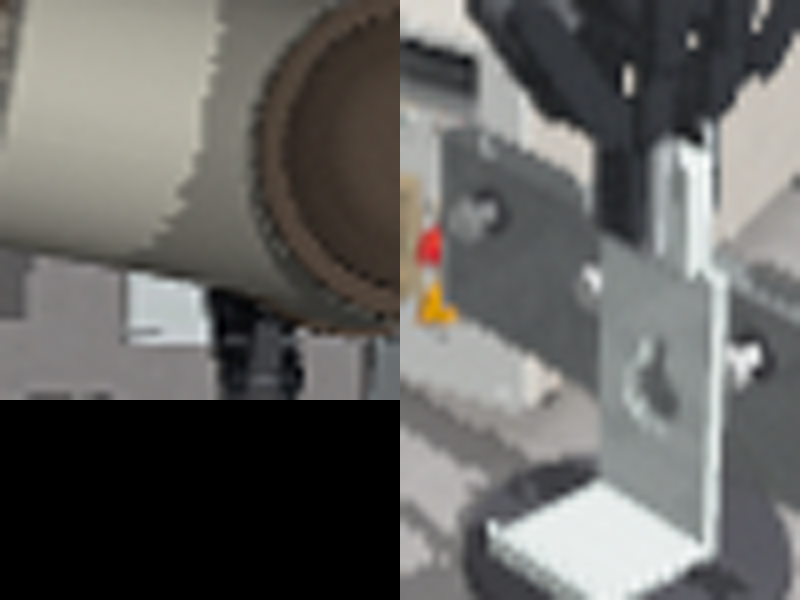

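Run:
```python
from m import *
from p import *
o,p,h=pose(); a=cap('scene')
xd=np.array([.9992,-.0401,0]);yd=np.array([.0401,.9992,0]);z=np.array([0,0,1.])
base=np.array([p[0],p[1],p[2]-.0351])  # below tab, seat height
f=lambda dx,dy,dz: base+dx*xd+dy*yd+dz*z
pts=dict(hole=f(0,0,-.018),holeback=f(.005,0,-.018),tl=f(0,.023,.031),tr=f(0,-.023,.031),bl=f(0,.023,-.060),br=f(0,-.023,-.060))
for n,P in pts.items(): q=proj(a,[P])[0]; print(n,((q-[260,185])*8+[400,0]).round())
for n,s in (('s2',[.6056,-.2815,.115]),('s1',[.608,-.2215,.115]),('s0',[.6104,-.1616,.115])):
    print(n,[((proj(a,[np.array(s)+d*xd])[0]-[260,185])*8+[400,0]).round().tolist() for d in(-.0095,-.0045,.0045)])
```

```text
hole [649. 391.]
holeback [661. 385.]
tl [598. 216.]
tr [710. 276.]
bl [593. 476.]
br [700. 543.]
s2 [[718.0, 364.0], [729.0, 358.0], [750.0, 348.0]]
s1 [[581.0, 287.0], [592.0, 282.0], [613.0, 273.0]]
s0 [[456.0, 217.0], [467.0, 212.0], [488.0, 204.0]]
```

Emit:
carry_out(series=[[[0,-5,1,0,0],[0,-5,0,0,0],[0,-5,0,0,0],[0,-3,0,0,0],[0,-3,0,0,0],[0,-3,0,0,0],[0,0,0,0,0],[0,0,0,0,0]]])

```text
time: 12.9
tcp_pos: [0.5927, -0.2807, 0.1687]
tool_rot: [-0.0, -0.694, 0.72, 0.0]
force: [0.5, 0.2, -0.8]
finger_gap: 0.11
grip_force: 49.3
```

Emit:
carry_out(series=[[[0,-2,0,0,0],[0,-1,0,0,0],[0,-1,0,0,0],[0,-1,0,0,0],[0,0,0,0,0],[0,0,0,0,0],[0,0,0,0,0],[0,0,0,0,0]]])

```text
time: 13.7
tcp_pos: [0.5977, -0.2808, 0.1688]
tool_rot: [-0.0, -0.694, 0.72, 0.0]
force: [-0.6, -0.2, -1.3]
finger_gap: 0.111
grip_force: 49.3
```

Emit:
carry_out(series=[[[0,-1,0,0,0],[0,-1,0,0,0],[0,-1,0,0,0],[0,-1,0,0,0],[0,-1,0,0,0],[0,-1,0,0,0],[0,0,0,0,0],[0,0,0,0,0]]])

```text
time: 14.5
tcp_pos: [0.6037, -0.2811, 0.1688]
tool_rot: [-0.0, -0.694, 0.72, 0.0]
force: [0.3, 0.2, -1.5]
finger_gap: 0.107
grip_force: 49.3
```

Emit:
carry_out(series=[[[0,-1,0,0,0],[0,-1,0,0,0],[0,-1,0,0,0],[0,0,0,0,0],[0,0,0,0,0],[0,0,0,0,0],[0,0,0,0,0],[0,0,0,0,0]]])

```text
time: 15.3
tcp_pos: [0.6051, -0.2811, 0.1687]
tool_rot: [-0.001, -0.693, 0.72, 0.002]
force: [-5.2, 1.2, 1.5]
finger_gap: 0.11
grip_force: 49.6
```

Emit:
carry_out(series=[[[0,2,0,0,0],[0,2,0,0,0],[0,0,2,0,0],[0,0,2,0,0],[0,0,2,0,0],[0,0,2,0,0],[0,0,0,0,0],[0,0,0,0,0]]])

```text
time: 16.1
tcp_pos: [0.6028, -0.281, 0.1607]
tool_rot: [-0.0, -0.694, 0.72, -0.0]
force: [0.3, -0.2, -0.3]
finger_gap: 0.11
grip_force: 49.3
```

Emit:
carry_out(series=[[[0,0,2,0,0],[0,0,1,0,0],[0,0,0,0,0],[0,0,0,0,0],[0,0,0,0,0],[0,0,0,0,0],[0,0,0,0,0],[0,0,0,0,0]]])

```text
time: 16.9
tcp_pos: [0.6027, -0.281, 0.1578]
tool_rot: [0.0, -0.694, 0.72, -0.0]
force: [0.9, 0.1, -1.6]
finger_gap: 0.11
grip_force: 49.3
```

Emit:
carry_out(series=[[[0,0,2,0,0],[0,0,2,0,0],[0,0,2,0,0],[0,0,1,0,0],[0,0,0.5,0,0],[0,0,0.5,0,0],[0,0,0,0,0],[0,0,0,0,0]]])

```text
time: 17.7
tcp_pos: [0.6027, -0.281, 0.15]
tool_rot: [0.0, -0.694, 0.72, -0.0]
force: [-0.9, 0.5, 0.5]
finger_gap: 0.11
grip_force: 49.5
```

Emit:
carry_out(series=[[[0,0,1,0,0],[0,0,0,0,0],[0,0,0,0,0.4],[0,0,0,0,0.4],[0,0,0,0,0.4],[0,0,-30,0,0.5],[0,0,-40,0,0.5],[0,0,0,0,0.5]]])

```text
time: 18.5
tcp_pos: [0.6059, -0.2825, 0.2256]
tool_rot: [0.002, -0.694, 0.72, -0.006]
force: [0.8, -0.0, 1.1]
finger_gap: 0.499
grip_force: 0.0
```

Run:
```python
from p import *
print(pose()[1:])
plan([(.5352,.0926,.20,-94.5,12,1)])
```

```text
(array([ 0.60588343, -0.28249684,  0.22558327]), np.float64(-92.11834747000212))
[[-31.0,7.0,2.1,0.2,1],[-31.0,7.2,2.2,0.2,1],[-31.0,7.2,2.1,0.2,1],[-30.9,7.4,2.1,0.2,1],[-30.9,7.5,2.2,0.2,1],[-30.9,7.6,2.1,0.2,1],[-30.9,7.7,2.1,0.2,1],[-30.8,7.8,2.2,0.2,1]]
[[-30.8,7.9,2.1,0.2,1],[-30.8,8.0,2.1,0.2,1],[-30.8,8.1,2.2,0.2,1],[-30.7,8.2,2.1,0.2,1],[0,0,0,0,1],[0,0,0,0,1],[0,0,0,0,1],[0,0,0,0,1]]
```

Emit:
carry_out(series=[[[-31,6,2,0.2,1],[-31,6,2,0.2,1],[-31,7,2,0.2,1],[-31,7,2,0.2,1],[-31,8,2,0.2,1],[-31,8,2,0.2,1],[-31,8,2,0.2,1],[-31,8,2,0.2,1]]])

```text
time: 19.3
tcp_pos: [0.557, -0.0291, 0.2027]
tool_rot: [0.0, -0.683, 0.73, -0.0]
force: [0.4, 0.7, -0.1]
finger_gap: 1.0
grip_force: 0.0
```

Emit:
carry_out(series=[[[-31,8,2,0.2,1],[-31,8,2,0.2,1],[-31,8,2,0.2,1],[-31,8,2,0.2,1],[0,0,0,0,1],[0,0,0,0,1],[0,0,0,0,1],[0,0,0,0,1]]])

```text
time: 20.1
tcp_pos: [0.5343, 0.0947, 0.1948]
tool_rot: [0.0, -0.678, 0.735, -0.0]
force: [0.7, -0.1, -1.0]
finger_gap: 0.994
grip_force: 0.0
```

Run:
```python
from m import *
from p import *
print(pose()[1:])
plan([(.5352,.0926,.15,-94.5,2,1),(.5352,.0926,.0975,-94.5,3,1)])
a=cap('scene');b=cap('top')
C=np.zeros((600,800,3),np.uint8)
C[:400,:440]=cv2.resize(b['img'][175:225,295:350,::-1],None,fx=8,fy=8,interpolation=cv2.INTER_CUBIC)
C[:600,440:800]=cv2.resize(a['img'][195:270,265:310,::-1],None,fx=8,fy=8,interpolation=cv2.INTER_CUBIC)
cv2.imwrite('pics/hung2.png',C)
```

```text
(array([0.5343071 , 0.09471101, 0.19482268]), np.float64(-94.65035867838634))
[[1.0,-0.5,22.4,-0.1,1],[1.0,-0.6,22.4,-0.1,1],[0.0,0.0,17.5,0.0,1],[0.0,0.0,17.5,0.0,1],[0.0,0.0,17.5,0.0,1],[0,0,0,0,1],[0,0,0,0,1],[0,0,0,0,1]]
```

View pics/hung2.png

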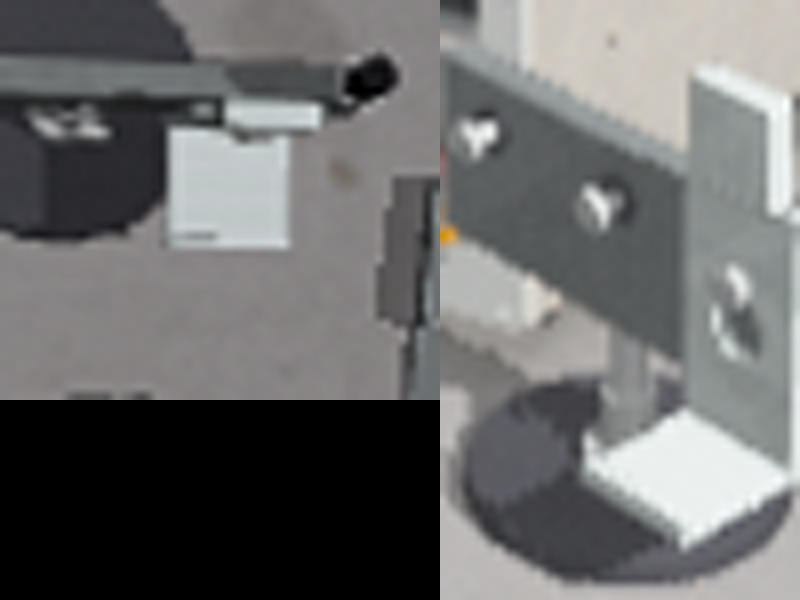

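Shelf 2 hangs straight, with its screw at the top of its slot (crop (738,283)). Next is shelf 1.

Emit:
carry_out(series=[[[2,-1,22,0,1],[0,0,23,0,1],[0,0,18,0,1],[0,0,17,0,1],[0,0,17,0,1],[0,0,0,0,1],[0,0,0,0,1],[0,0,0,0,0.5]]])

```text
time: 21.0
tcp_pos: [0.5358, 0.0936, 0.0989]
tool_rot: [0.001, -0.678, 0.735, -0.0]
force: [0.1, 0.2, 0.9]
finger_gap: 0.861
grip_force: 0.0
```

Emit:
carry_out(series=[[[0,0,0,0,0],[0,0,0,0,0],[0,0,0,0,0],[0,0,0,0,0],[0,0,0,0,0],[0,0,0,0,0],[0,0,0,0,0],[0,0,0,0,0]]])

```text
time: 21.8
tcp_pos: [0.535, 0.0935, 0.0981]
tool_rot: [0.0, -0.678, 0.735, -0.0]
force: [-1.8, 1.3, 2.7]
finger_gap: 0.111
grip_force: 49.8
```

Run:
```python
from p import *
o,p,h=pose();print(p,h)
z=p[2]-.064+.1345
print('seat z off',p[2]-.064)
xd=np.array([.9992,-.0401])
q=np.array([.6051,-.2210])-xd*.034
plan([(.527,p[1],z,-94.5,4,0),(.54,-.12,z,-93,7,0),(*q,z,-92.1,5,0)])
```

```text
[0.53500941 0.09349237 0.09807909] -94.56642094565294
seat z off 0.034079094640239144
[[0.2,2.0,-17.6,-0.0,0],[0.1,2.0,-17.7,-0.0,0],[0.2,2.0,-17.6,-0.0,0],[0.1,2.0,-17.6,-0.1,0],[30.3,-4.2,-0.0,-0.2,0],[30.2,-4.2,-0.0,-0.2,0],[30.3,-4.0,-0.0,-0.2,0],[30.4,-3.9,-0.0,-0.2,0]]
[[30.3,-3.8,-0.0,-0.2,0],[30.3,-3.7,-0.0,-0.3,0],[30.4,-3.5,-0.0,-0.2,0],[19.6,-7.3,-0.0,-0.2,0],[19.6,-7.1,-0.0,-0.1,0],[19.6,-7.2,-0.0,-0.2,0],[19.6,-7.1,-0.0,-0.2,0],[19.7,-7.0,-0.0,-0.2,0]]
```

Emit:
carry_out(series=[[[0,2,-17.6,0,0],[0,2,-17.6,0,0],[0,2,-17.6,0,0],[0,2,-17.6,0,0],[30,-4,0,-0.2,0],[30,-4,0,-0.2,0],[30,-4,0,-0.2,0],[30,-4,0,-0.2,0]]])

```text
time: 22.6
tcp_pos: [0.5336, -0.0277, 0.1675]
tool_rot: [-0.0, -0.684, 0.73, 0.0]
force: [0.8, 1.2, -1.2]
finger_gap: 0.108
grip_force: 49.1
```

Emit:
carry_out(series=[[[31,-4,0,-0.2,0],[31,-4,0,-0.3,0],[31,-4,0,-0.2,0],[19.6,-7,0,-0.2,0],[19.6,-7,0,-0.2,0],[19.6,-7,0,-0.2,0],[19.6,-7,0,-0.2,0],[20,-7,0,-0.2,0]]])

```text
time: 23.4
tcp_pos: [0.5705, -0.2208, 0.1671]
tool_rot: [-0.0, -0.694, 0.72, 0.001]
force: [0.2, 0.7, -1.4]
finger_gap: 0.11
grip_force: 49.1
```

Emit:
carry_out(series=[[[0,0,0,0,0],[0,0,0,0,0],[0,0,0,0,0],[0,0,0,0,0],[0,0,0,0,0],[0,0,0,0,0],[0,0,0,0,0],[0,0,0,0,0]]])

```text
time: 24.2
tcp_pos: [0.5706, -0.2201, 0.1683]
tool_rot: [0.0, -0.694, 0.72, -0.0]
force: [-0.3, -0.1, -1.1]
finger_gap: 0.107
grip_force: 49.2
```

Run:
```python
from p import *
o,p,h=pose();print(p,h,o['force'])
xd=np.array([.9992,-.0401]);yd=np.array([.0401,.9992])
d=p[:2]-np.array([.6051,-.2205]);print('before/left mm',d@xd*1e3,d@yd*1e3)
plan([(.6051,-.2205,.1686,-92.1,8,0)])
```

```text
[ 0.57063551 -0.22008118  0.16829559] -92.06214549282186 [-0.33119085 -0.12975823 -1.08427472]
before/left mm -34.453712904627714 -0.9635448600215087
[[-0.1,-4.3,-0.0,0.0,0],[-0.1,-4.3,-0.1,0.0,0],[-0.1,-4.3,-0.0,0.0,0],[-0.1,-4.3,-0.1,0.0,0],[-0.1,-4.3,0.0,0.0,0],[-0.1,-4.3,-0.0,0.0,0],[-0.1,-4.4,-0.1,0.0,0],[-0.1,-4.3,-0.0,0.0,0]]
```

Emit:
carry_out(series=[[[-1,-6,0,0,0],[0,-6,0,0,0],[0,-4,0,0,0],[0,-3,0,0,0],[0,-2,0,0,0],[0,-2,0,0,0],[0,0,0,0,0],[0,0,0,0,0]]])

```text
time: 25.0
tcp_pos: [0.5936, -0.22, 0.1682]
tool_rot: [-0.0, -0.694, 0.72, 0.0]
force: [-1.1, -0.3, -1.2]
finger_gap: 0.112
grip_force: 49.1
```

Emit:
carry_out(series=[[[0,-2,0,0,0],[0,-2,0,0,0],[0,-2,0,0,0],[0,-2,0,0,0],[0,-2,0,0,0],[0,-1.5,0,0,0],[0,0,0,0,0],[0,0,0,0,0]]])

```text
time: 25.8
tcp_pos: [0.6051, -0.2204, 0.1681]
tool_rot: [-0.0, -0.694, 0.72, 0.0]
force: [0.1, 0.1, -1.6]
finger_gap: 0.112
grip_force: 49.1
```

Emit:
carry_out(series=[[[0,0,2,0,0],[0,0,2,0,0],[0,0,2,0,0],[0,0,2,0,0],[0,0,1,0,0],[0,0,1,0,0],[0,0,0,0,0],[0,0,0,0,0]]])

```text
time: 26.6
tcp_pos: [0.6052, -0.2205, 0.1582]
tool_rot: [0.0, -0.694, 0.72, -0.0]
force: [0.8, -0.6, -1.6]
finger_gap: 0.114
grip_force: 49.1
```

Smooth. The final seat height is TCP 0.1491.

Emit:
carry_out(series=[[[0,0,2,0,0],[0,0,2,0,0],[0,0,2,0,0],[0,0,1,0,0],[0,0,1,0,0],[0,0,1,0,0],[0,0,0.5,0,0],[0,0,0,0,0]]])

```text
time: 27.4
tcp_pos: [0.6052, -0.2205, 0.149]
tool_rot: [0.0, -0.694, 0.72, -0.0]
force: [-0.4, 0.5, -0.6]
finger_gap: 0.111
grip_force: 49.3
```

Emit:
carry_out(series=[[[0,0,0.5,0,0],[0,0,0,0,0],[0,0,0,0,0.4],[0,0,0,0,0.4],[0,0,0,0,0.4],[0,0,-30,0,0.5],[0,0,-40,0,0.5],[0,0,0,0,0.5]]])

```text
time: 28.2
tcp_pos: [0.6084, -0.2216, 0.225]
tool_rot: [0.003, -0.695, 0.719, -0.006]
force: [-0.2, -0.0, -0.0]
finger_gap: 0.501
grip_force: 0.0
```

Run:
```python
from p import *
print(pose()[1:])
plan([(.53,0,.21,-100,8,1),(.4982,.1920,.20,-106.9,7,1)],start=(.6051,-.2205,.217,-92.1))
```

```text
(array([ 0.60840397, -0.22162728,  0.22499252]), np.float64(-92.01433115121019))
[[-27.2,10.4,0.9,1.0,1],[-27.0,10.9,0.8,1.0,1],[-26.8,11.3,0.9,1.0,1],[-26.7,11.8,0.9,1.0,1],[-26.4,12.3,0.9,0.9,1],[-26.2,12.6,0.8,1.0,1],[-26.0,13.2,0.9,1.0,1],[-25.7,13.5,0.9,1.0,1]]
[[-26.2,9.2,1.4,1.0,1],[-26.1,9.7,1.5,1.0,1],[-25.9,10.2,1.4,1.0,1],[-25.7,10.6,1.4,0.9,1],[-25.5,11.0,1.4,1.0,1],[-25.4,11.5,1.5,1.0,1],[-25.1,11.8,1.4,1.0,1],[0,0,0,0,1]]
```

Emit:
carry_out(series=[[[-27,10.5,1,1,1],[-27,11,1,1,1],[-27,11.5,1,1,1],[-27,12,1,1,1],[-26.5,12.5,1,1,1],[-26,12.5,1,1,1],[-26,13,1,1,1],[-25.5,13.5,1,1,1]]])

```text
time: 29.0
tcp_pos: [0.5293, 0.0011, 0.2103]
tool_rot: [0.0, -0.642, 0.767, -0.0]
force: [0.1, 0.3, 0.7]
finger_gap: 1.001
grip_force: 0.0
```

Emit:
carry_out(series=[[[-26,9,1.5,1,1],[-26,9.5,1.5,1,1],[-26,10,1.5,1,1],[-25.5,10.5,1.5,1,1],[-25.5,11,1.5,1,1],[-25.5,11.5,1.5,0.9,1],[-25,12,1.5,0.9,1],[0,0,0,0,1]]])

```text
time: 29.8
tcp_pos: [0.4984, 0.1942, 0.1995]
tool_rot: [0.0, -0.597, 0.802, 0.0]
force: [-0.3, -0.0, -0.7]
finger_gap: 0.999
grip_force: 0.0
```

Emit:
carry_out(series=[[[0,0,0,0,1],[0,0,0,0,1],[0,0,0,0,1],[0,0,0,0,1],[0,0,0,0,1],[0,0,0,0,1],[0,0,0,0,1],[0,0,0,0,1]]])

```text
time: 30.6
tcp_pos: [0.4986, 0.1916, 0.1997]
tool_rot: [-0.0, -0.596, 0.803, -0.0]
force: [-0.4, -0.2, 0.1]
finger_gap: 0.998
grip_force: 0.0
```

Run:
```python
from m import *
from p import *
print(pose()[1:])
plan([(.4982,.1920,.15,-106.9,2,1),(.4982,.1920,.0975,-106.9,3,1)])
a=cap('scene');b=cap('top')
C=np.zeros((600,800,3),np.uint8)
C[:350,:520]=cv2.resize(a['img'][190:260,255:310,::-1],(520,350),interpolation=cv2.INTER_CUBIC) 
C[360:600,:480]=cv2.resize(b['img'][180:210,285:345,::-1],None,fx=8,fy=8,interpolation=cv2.INTER_CUBIC)
C[:250,530:800]=cv2.resize(a['img'][170:220,145:199,::-1],None,fx=5,fy=5,interpolation=cv2.INTER_CUBIC)
C[300:550,500:800]=cv2.resize(b['img'][205:255,145:205,::-1],None,fx=5,fy=5,interpolation=cv2.INTER_CUBIC)
cv2.imwrite('pics/hung1.png',C)
```

```text
(array([0.49857076, 0.19159359, 0.19970077]), np.float64(-106.87402619636721))
[[-0.1,0.2,24.9,0.0,1],[-0.2,0.3,24.8,0.0,1],[0.0,-0.0,17.5,0.0,1],[0.0,-0.0,17.5,0.0,1],[0.0,-0.0,17.5,0.0,1],[0,0,0,0,1],[0,0,0,0,1],[0,0,0,0,1]]
```

View pics/hung1.png

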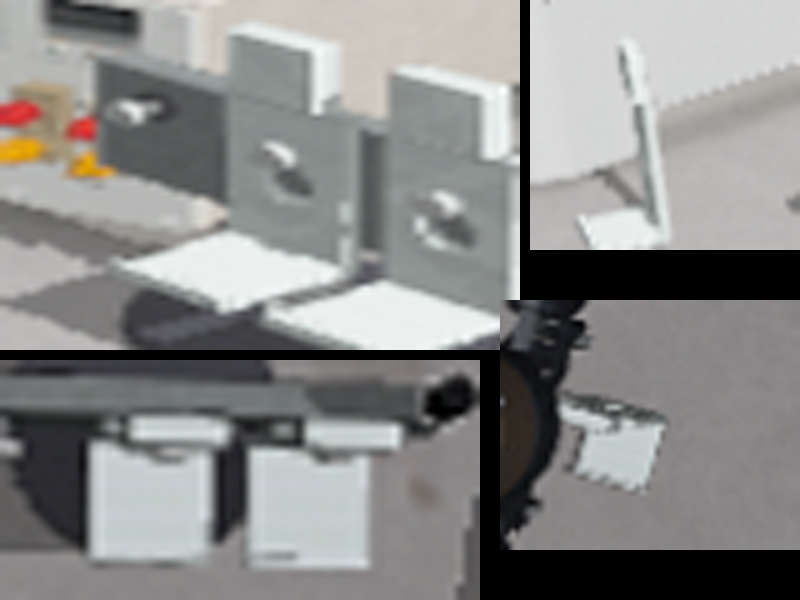

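Shelves 1 and 2 are both locked, with their screws at the slot tops (crop (280,155) and (440,205)). Shelf 0 still stands at (640,430).

Emit:
carry_out(series=[[[0,0.5,25,0,1],[0,0,25,0,1],[0,0,18,0,1],[0,0,17,0,1],[0,0,17,0,1],[0,0,0,0,1],[0,0,0,0,1],[0,0,0,0,0.5]]])

```text
time: 31.5
tcp_pos: [0.4988, 0.1923, 0.0988]
tool_rot: [0.001, -0.596, 0.803, -0.0]
force: [0.2, -0.7, 0.7]
finger_gap: 0.855
grip_force: 0.0
```

Emit:
carry_out(series=[[[0,0,0,0,0],[0,0,0,0,0],[0,0,0,0,0],[0,0,0,0,0],[0,0,0,0,0],[0,0,0,0,0],[0,0,0,0,0],[0,0,0,0,0]]])

```text
time: 32.3
tcp_pos: [0.4982, 0.1918, 0.098]
tool_rot: [0.0, -0.596, 0.803, -0.0]
force: [-1.9, -0.7, 3.3]
finger_gap: 0.111
grip_force: 49.9
```

Run:
```python
from p import *
o,p,h=pose();print(p,h,'seat z off',p[2]-.064)
z=p[2]-.064+.134
xd=np.array([.9992,-.0401]);q=np.array([.6075,-.1604])-xd*.035
plan([(.490,p[1],z,-106.9,4,0),(.52,.0,z,-100,7,0),(*q,z,-92.1,5,0)])
```

```text
[0.49815573 0.19183041 0.09799624] -106.86223316075602 seat z off 0.03399623803778826
[[0.6,2.0,-17.5,0.0,0],[0.6,1.9,-17.5,0.0,0],[0.6,2.0,-17.5,0.0,0],[0.6,1.9,-17.5,0.0,0],[25.0,-12.0,-0.0,-1.0,0],[25.2,-11.7,-0.0,-1.0,0],[25.3,-11.1,-0.0,-0.9,0],[25.6,-10.8,-0.0,-1.0,0]]
[[25.7,-10.3,-0.0,-1.0,0],[26.0,-9.9,-0.0,-1.0,0],[26.0,-9.4,-0.0,-1.0,0],[29.5,-15.9,-0.0,-1.6,0],[30.0,-15.0,-0.0,-1.5,0],[30.3,-14.2,-0.0,-1.6,0],[30.7,-13.4,-0.0,-1.6,0],[31.1,-12.5,-0.0,-1.6,0]]
```

Emit:
carry_out(series=[[[0.5,2,-17.5,0,0],[0.5,2,-17.5,0,0],[0.5,2,-17.5,0,0],[0.5,2,-17.5,0,0],[25,-12,0,-1,0],[25,-12,0,-1,0],[25.5,-11,0,-0.9,0],[25.5,-11,0,-1,0]]])

```text
time: 33.1
tcp_pos: [0.507, 0.0815, 0.167]
tool_rot: [-0.0, -0.623, 0.782, 0.0]
force: [-0.6, 0.3, -1.5]
finger_gap: 0.109
grip_force: 49.1
```

Emit:
carry_out(series=[[[26,-10,0,-1,0],[26,-10,0,-1,0],[26,-9.5,0,-1,0],[29.5,-16,0,-1.6,0],[30,-15,0,-1.5,0],[30,-14,0,-1.6,0],[31,-13.5,0,-1.6,0],[31.5,-12.5,0,-1.6,0]]])

```text
time: 33.9
tcp_pos: [0.5724, -0.1606, 0.1667]
tool_rot: [-0.0, -0.695, 0.719, 0.001]
force: [1.7, 0.2, -1.8]
finger_gap: 0.107
grip_force: 49.2
```

Emit:
carry_out(series=[[[0,0,0,0,0],[0,0,0,0,0],[0,0,0,0,0],[0,0,0,0,0],[0,0,0,0,0],[0,0,0,0,0],[0,0,0,0,0],[0,0,0,0,0]]])

```text
time: 34.7
tcp_pos: [0.5726, -0.1591, 0.1678]
tool_rot: [0.0, -0.694, 0.72, -0.0]
force: [-0.7, 0.1, -1.1]
finger_gap: 0.107
grip_force: 49.2
```

Run:
```python
from p import *
o,p,h=pose();print(p,h,o['force'])
xd=np.array([.9992,-.0401]);yd=np.array([.0401,.9992])
d=p[:2]-np.array([.6076,-.1610]);print('before/left mm',d@xd*1e3,d@yd*1e3)
```

```text
[ 0.57255777 -0.15909793  0.16780669] -92.05713192677975 [-0.67412624  0.09080585 -1.12201334]
before/left mm -35.090467558744294 0.4953590937871034
```

Emit:
carry_out(series=[[[0.5,-6,0,0,0],[0,-6,0,0,0],[0,-4,0,0,0],[0,-3,0,0,0],[0,-2,0,0,0],[0,-2,0,0,0],[0,0,0,0,0],[0,0,0,0,0]]])

```text
time: 35.5
tcp_pos: [0.5954, -0.1606, 0.1677]
tool_rot: [-0.0, -0.694, 0.72, 0.0]
force: [-0.0, 0.2, -1.0]
finger_gap: 0.11
grip_force: 49.2
```

Emit:
carry_out(series=[[[0,-2,0,0,0],[0,-2,0,0,0],[0,-2,0,0,0],[0,-2,0,0,0],[0,-2,0,0,0],[0,-2,0,0,0],[0,0,0,0,0],[0,0,0,0,0]]])

```text
time: 36.3
tcp_pos: [0.6084, -0.1613, 0.1679]
tool_rot: [0.001, -0.694, 0.72, -0.001]
force: [0.4, -0.6, -0.7]
finger_gap: 0.11
grip_force: 49.2
```

Emit:
carry_out(series=[[[0,0,2,0,0],[0,0,2,0,0],[0,0,2,0,0],[0,0,2,0,0],[0,0,1,0,0],[0,0,1,0,0],[0,0,0,0,0],[0,0,0,0,0]]])

```text
time: 37.1
tcp_pos: [0.6089, -0.1612, 0.1589]
tool_rot: [0.001, -0.694, 0.72, -0.002]
force: [3.5, -1.6, 4.9]
finger_gap: 0.11
grip_force: 50.2
```

Emit:
carry_out(series=[[[0,0,-3,0,0],[0,0,-2,0,0],[0.7,-1.5,0,0,0],[0,0,0,0,0],[0,0,0,0,0],[0,0,0,0,0],[0,0,0,0,0],[0,0,0,0,0]]])

```text
time: 37.9
tcp_pos: [0.6083, -0.1617, 0.1623]
tool_rot: [-0.0, -0.694, 0.72, 0.001]
force: [3.1, 0.4, -2.6]
finger_gap: 0.111
grip_force: 49.2
```

Emit:
carry_out(series=[[[0,0,2,0,0],[0,0,2,0,0],[0,0,1,0,0],[0,0,0,0,0],[0,0,0,0,0],[0,0,0,0,0],[0,0,0,0,0],[0,0,0,0,0]]])

```text
time: 38.7
tcp_pos: [0.6088, -0.1621, 0.158]
tool_rot: [-0.0, -0.694, 0.72, -0.0]
force: [-0.8, -1.9, 2.5]
finger_gap: 0.111
grip_force: 50.1
```

Emit:
carry_out(series=[[[0,0,1,0,0],[0,0,1,0,0],[0,0,0,0,0],[0,0,0,0,0],[0,0,0,0,0],[0,0,0,0,0],[0,0,0,0,0],[0,0,0,0,0]]])

```text
time: 39.5
tcp_pos: [0.6091, -0.1627, 0.1556]
tool_rot: [-0.0, -0.694, 0.72, -0.0]
force: [0.5, -5.7, 2.9]
finger_gap: 0.109
grip_force: 50.0
```

Run:
```python
from m import *
from p import *
o,p,h=pose();print(p,h,o['force'],o['ft_torque'])
a=cap('scene');b=cap('top')
C=np.zeros((600,800,3),np.uint8)
C[:560,:440]=cv2.resize(a['img'][190:260,255:310,::-1],None,fx=8,fy=8,interpolation=cv2.INTER_CUBIC) 
C[0:240,440:800]=cv2.resize(b['img'][180:210,300:345,::-1],None,fx=8,fy=8,interpolation=cv2.INTER_CUBIC)
cv2.imwrite('pics/ins0.png',C)
```

```text
[ 0.60909606 -0.16266934  0.15561754] -92.08299145441346 [ 0.45696458 -5.70349897  2.92577839] [-1.75216505 -0.18023773 -0.03263766]
```

View pics/ins0.png

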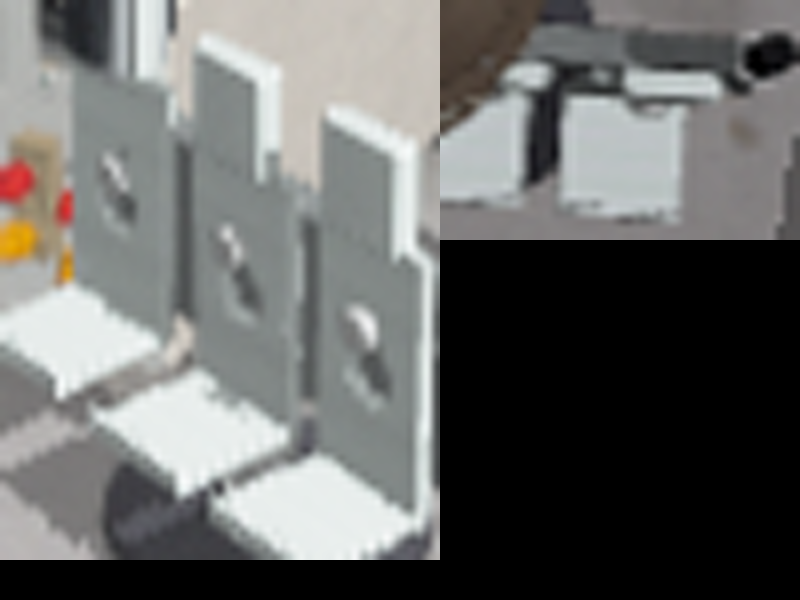

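The image shows the screw head at (115,170) in the slot of shelf 0, with a small sideways load. I'll shift right a little and slide on down.

Emit:
carry_out(series=[[[1,0,0,0,0],[0,0,1,0,0],[0,0,1,0,0],[0,0,1,0,0],[0,0,1,0,0],[0,0,0,0,0],[0,0,0,0,0],[0,0,0,0,0]]])

```text
time: 40.4
tcp_pos: [0.609, -0.1629, 0.1515]
tool_rot: [0.0, -0.694, 0.72, -0.0]
force: [1.8, -4.9, -0.3]
finger_gap: 0.109
grip_force: 49.7
```

Emit:
carry_out(series=[[[0,0,1,0,0],[0,0,1,0,0],[0,0,1,0,0],[0,0,0.5,0,0],[0,0,0.5,0,0],[0,0,0,0,0],[0,0,0,0,0],[0,0,0,0,0]]])

```text
time: 41.2
tcp_pos: [0.6092, -0.1629, 0.1487]
tool_rot: [0.0, -0.694, 0.72, -0.0]
force: [0.9, -3.9, 5.7]
finger_gap: 0.109
grip_force: 50.6
```

Emit:
carry_out(series=[[[0,0,0,0,0.4],[0,0,0,0,0.4],[0,0,0,0,0.4],[0,0,0,0,0.4],[0,0,-20,0,0.4],[0,0,-30,0,0.4],[0,0,-40,0,0.4],[0,0,0,0,0.4]]])

```text
time: 42.0
tcp_pos: [0.6119, -0.1634, 0.2443]
tool_rot: [0.003, -0.695, 0.719, -0.005]
force: [0.2, -0.7, 1.3]
finger_gap: 0.399
grip_force: 0.0
```

Run:
```python
from p import *
plan([(.45,-.30,.24,-92,7,.6),(.45,-.30,.24,-92,1,.6)],start=(.609,-.163,.238,-92))
```

```text
[[20.4,22.0,-0.3,-0.0,0.6],[20.3,22.0,-0.3,-0.0,0.6],[20.4,22.1,-0.3,-0.0,0.6],[20.3,22.0,-0.2,-0.0,0.6],[20.4,22.0,-0.3,-0.0,0.6],[20.3,22.0,-0.3,-0.0,0.6],[20.4,22.0,-0.3,-0.0,0.6],[-0.0,0.0,0.0,-0.0,0.6]]
```

Emit:
carry_out(series=[[[-34,25,0,-0.8,0.6],[-35,25,0,-0.8,0.6],[-35,25,0,-0.8,0.6],[-35,25,0,-0.8,0.6],[-35,25,0,-0.8,0.6],[-35,25,0,-0.8,0.6],[-35,25,0,-0.8,0.6],[-35,25,0,-0.8,0.6]]])

```text
time: 42.8
tcp_pos: [0.4039, 0.1145, 0.2374]
tool_rot: [0.0, 0.733, -0.68, -0.0]
force: [0.6, 1.4, -0.3]
finger_gap: 0.595
grip_force: 0.0
```

Run:
```python
from m import *
from p import *
print(pose()[1:])
a=cap('scene');b=cap('top')
C=np.zeros((600,800,3),np.uint8)
C[:330,:800]=cv2.resize(b['img'][178:244,220:380,::-1],None,fx=5,fy=5,interpolation=cv2.INTER_CUBIC)
C[335:600,:600]=cv2.resize(a['img'][200:291,180:386,::-1],(600,265),interpolation=cv2.INTER_CUBIC)
cv2.imwrite('pics/all.png',C)
```

```text
(array([0.40394413, 0.1145245 , 0.23740825]), np.float64(-85.66148223673994))
```

View pics/all.png

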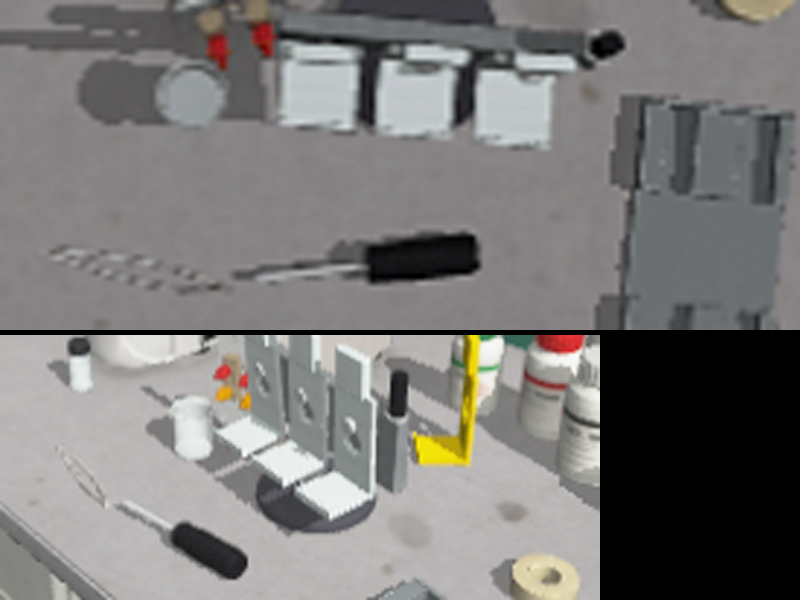

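The top view shows all three shelves hung. The post is now at px (341.4,186.6) against (340.6,184.6) before, so hanging shelf 0 turned the board back about 2–3°. I'll press it to its stop again later. The driver and tweezers are where they were, so I'll measure them now.

Run:
```python
from m import *
from p import *
b=cap('top')
im=b['img'].astype(int)
m=np.zeros(im.shape[:2],bool);m[220:242,285:322]=im[220:242,285:322].max(2)<60
pts=np.argwhere(m)[:,::-1].astype(np.float32);r=cv2.minAreaRect(pts);print(r)
box=cv2.boxPoints(r);w=onz(b,box,.013);print(w.round(4))
m=np.zeros(im.shape[:2],bool);s=im[224:240,224:267].max(2);m[224:240,224:267]=abs(s-136)>9
pts=np.argwhere(m)[:,::-1].astype(np.float32);r=cv2.minAreaRect(pts);c=pts.mean(0)
u,sv,vt=np.linalg.svd(pts-c);t=(pts-c)@vt[0];e=np.array([c+vt[0]*t.min(),c+vt[0]*t.max(),c]);print(r,e)
W=onz(b,e,.006);print(W.round(4),np.hypot(*(W[0]-W[1])[:2]),np.degrees(np.arctan2(*(W[1]-W[0])[1::-1])))
plan([(.489,-.2200,.12,-85.3,10,.6)])
```

```text
((303.7828063964844, 229.11068725585938), (8.148216247558594, 22.181255340576172), 84.80557250976562)
[[ 0.4996 -0.1899  0.013 ]
 [ 0.505  -0.2589  0.013 ]
 [ 0.4797 -0.2608  0.013 ]
 [ 0.4743 -0.1918  0.013 ]]
((248.01353454589844, 231.91891479492188), (36.825374603271484, 5.753964424133301), 9.462322235107422) [[229.96786 228.15848]
 [266.1039  235.48769]
 [248.24742 231.86598]]
[[ 0.4947  0.0054  0.006 ]
 [ 0.4709 -0.1077  0.006 ]
 [ 0.4827 -0.0519  0.006 ]] 0.1156379902387684 -101.9067539689543
[[34.1,-5.8,11.8,-0.0,0.6],[34.1,-5.7,11.8,-0.0,0.6],[34.0,-5.8,11.7,-0.0,0.6],[34.1,-5.8,11.8,-0.0,0.6],[34.1,-5.7,11.8,-0.0,0.6],[34.1,-5.8,11.8,-0.0,0.6],[34.1,-5.8,11.8,-0.1,0.6],[34.0,-5.7,11.7,0.0,0.6]]
[[34.1,-5.7,11.8,0.0,0.6],[34.1,-5.7,11.8,0.0,0.6],[0,0,0,0,0.6],[0,0,0,0,0.6],[0,0,0,0,0.6],[0,0,0,0,0.6],[0,0,0,0,0.6],[0,0,0,0,0.6]]
```

Emit:
carry_out(series=[[[34,-5.7,11.8,0,0.6],[34,-5.7,11.8,0,0.6],[34,-5.7,11.8,0,0.6],[34,-5.7,11.8,0,0.6],[34,-5.7,11.8,0,0.6],[34,-5.7,11.8,0,0.6],[34,-5.7,11.8,0,0.6],[34,-5.7,11.8,0,0.6]]])

```text
time: 43.75
tcp_pos: [0.4715, -0.157, 0.1424]
tool_rot: [0.0, 0.733, -0.681, -0.0]
force: [0.0, 0.8, -0.3]
finger_gap: 0.6
grip_force: 0.0
```

Emit:
carry_out(series=[[[34,-5.7,12,0,0.6],[34,-5.7,12,0,0.6],[0,0,30,0,0.6],[0,0,30,0,0.6],[0,0,20,0,0.6],[0,0,0,0,0.6],[0,0,0,0,0.6],[0,0,0,0,0.6]]])

```text
time: 44.55
tcp_pos: [0.4889, -0.2219, 0.0404]
tool_rot: [-0.001, 0.733, -0.68, 0.001]
force: [-0.8, -0.3, -0.1]
finger_gap: 0.602
grip_force: 0.0
```

Run:
```python
from p import *
print(pose()[1:])
plan([(.489,-.2186,.005,-85.5,4,.6)])
```

```text
(array([ 0.48893608, -0.2219157 ,  0.04044749]), np.float64(-85.69028233989425))
[[-0.8,-0.1,8.9,-0.0,0.6],[-0.9,-0.1,8.8,-0.1,0.6],[-0.8,-0.0,8.9,-0.0,0.6],[-0.8,-0.1,8.8,-0.1,0.6],[0,0,0,0,0.6],[0,0,0,0,0.6],[0,0,0,0,0.6],[0,0,0,0,0.6]]
```

Emit:
carry_out(series=[[[-3.3,0,9,-0.2,0.6],[0,0,9,0,0.6],[0,0,9,0,0.6],[0,0,8.5,0,0.6],[0,0,0,0,0],[0,0,0,0,0],[0,0,0,0,0],[0,0,0,0,0]]], force=40)

```text
time: 45.35
tcp_pos: [0.4879, -0.218, 0.0041]
tool_rot: [-0.0, 0.734, -0.679, 0.0]
force: [-1.0, 0.2, -0.4]
finger_gap: 0.277
grip_force: 39.2
```

Emit:
carry_out(series=[[[0,0,0,0,0],[0,0,0,0,0],[0,0,0,0,0],[0,0,-10,0,0],[0,0,-20,0,0],[0,0,-20,0,0],[0,0,0,0,0],[0,0,0,0,0]]])

```text
time: 46.15
tcp_pos: [0.4878, -0.2179, 0.0544]
tool_rot: [-0.001, 0.734, -0.679, 0.001]
force: [0.3, -0.6, -0.4]
finger_gap: 0.274
grip_force: 39.3
```

Run:
```python
from p import *
print(pose()[1:])
plan([(.4791,-.3802,.06,173.4,14,0)])
```

```text
(array([ 0.48784235, -0.2179126 ,  0.05442384]), np.float64(-85.48559666311878))
[[11.5,1.5,-0.4,7.2,0],[11.6,0.1,-0.4,7.2,0],[11.5,-1.4,-0.4,7.3,0],[11.3,-2.8,-0.4,7.2,0],[10.8,-4.2,-0.4,7.2,0],[10.2,-5.6,-0.4,7.2,0],[9.5,-6.7,-0.4,7.3,0],[8.4,-7.9,-0.4,7.2,0]]
[[7.5,-9.0,-0.4,7.2,0],[6.2,-9.8,-0.4,7.2,0],[5.0,-10.4,-0.4,7.2,0],[3.6,-11.1,-0.4,7.3,0],[2.2,-11.4,-0.4,7.2,0],[0.8,-11.6,-0.4,7.2,0],[0,0,0,0,0],[0,0,0,0,0]]
```

Run:
```python
from p import *
plan([(.46,-.40,.065,-85.5,5,0),(.4791,-.3802,.065,173.4,13,0)])
```

```text
[[35.9,8.4,-2.1,0.0,0],[35.8,8.4,-2.1,0.0,0],[35.9,8.5,-2.1,0.0,0],[35.9,8.4,-2.2,0.0,0],[35.8,8.4,-2.1,0.0,0],[-1.4,-1.6,0.0,7.8,0],[-1.6,-1.4,0.0,7.8,0],[-1.8,-1.1,0.0,7.7,0]]
[[-1.9,-0.9,0.0,7.8,0],[-2.0,-0.7,0.0,7.8,0],[-2.1,-0.3,0.0,7.8,0],[-2.1,-0.1,0.0,7.7,0],[-2.1,0.2,0.0,7.8,0],[-2.1,0.5,0.0,7.8,0],[-1.9,0.8,0.0,7.8,0],[-1.9,1.0,0.0,7.8,0]]
[[-1.7,1.3,0.0,7.7,0],[-1.5,1.5,0.0,7.8,0],[0,0,0,0,0],[0,0,0,0,0],[0,0,0,0,0],[0,0,0,0,0],[0,0,0,0,0],[0,0,0,0,0]]
```

Emit:
carry_out(series=[[[36,8.5,-2,0,0],[36,8.5,-2,0,0],[36,8.5,-2,0,0],[36,8.5,-2,0,0],[36,8.5,-2,0,0],[-1.5,-1.5,0,7.8,0],[-1.5,-1.5,0,7.8,0],[-2,-1,0,7.8,0]]])

```text
time: 46.95
tcp_pos: [0.4628, -0.396, 0.0622]
tool_rot: [-0.001, -0.579, 0.816, 0.001]
force: [0.0, 0.3, -0.9]
finger_gap: 0.277
grip_force: 39.4
```

Emit:
carry_out(series=[[[-2,-1,0,7.8,0],[-2,-0.5,0,7.8,0],[-2,-0.5,0,7.8,0],[-2,0,0,7.8,0],[-2,0,0,7.8,0],[-2,0.5,0,7.8,0],[-2,1,0,7.8,0],[-2,1,0,7.8,0]]])

```text
time: 47.75
tcp_pos: [0.4749, -0.3834, 0.0623]
tool_rot: [-0.001, -0.073, 0.997, 0.001]
force: [-0.2, -0.2, -1.1]
finger_gap: 0.273
grip_force: 39.4
```

Emit:
carry_out(series=[[[-2,1,0,7.8,0],[-1.5,1.5,0,7.8,0],[0,0,0,0,0],[0,0,0,0,0],[0,0,0,0,0],[0,0,0,0,0],[0,0,0,0,0],[0,0,0,0,0]]])

```text
time: 48.55
tcp_pos: [0.479, -0.3812, 0.0638]
tool_rot: [0.0, 0.06, 0.998, 0.0]
force: [0.0, 1.1, -0.3]
finger_gap: 0.277
grip_force: 39.4
```

Run:
```python
from m import *
from p import *
print(pose()[1:])
plan([(.4791,-.3802,.06,173.4,2,0)])
a=cap('scene');b=cap('top')
cv2.imwrite('pics/drv.png',np.hstack([cv2.resize(b['img'][190:255,335:385,::-1],(400,520),interpolation=cv2.INTER_CUBIC),cv2.resize(a['img'][255:345,265:334,::-1],(400,520),interpolation=cv2.INTER_CUBIC)]))
```

```text
(array([ 0.47897895, -0.38116341,  0.0638476 ]), np.float64(173.14734854206725))
[[-0.0,0.5,1.9,-0.1,0],[-0.0,0.5,1.9,-0.2,0],[0,0,0,0,0],[0,0,0,0,0],[0,0,0,0,0],[0,0,0,0,0],[0,0,0,0,0],[0,0,0,0,0]]
```

View pics/drv.png

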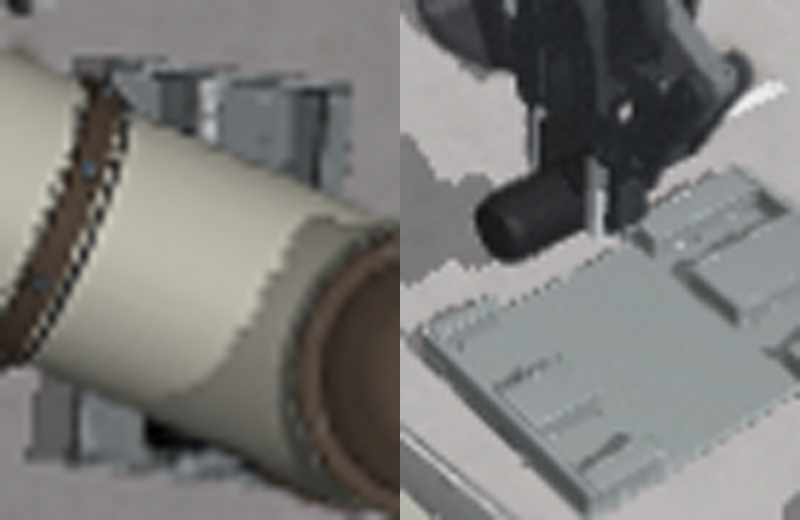

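Emit:
carry_out(series=[[[0,1,10,-0.2,0],[0,0,15,0,0],[0,0,10,0,0],[0,0,8,0,0],[0,0,5,0,0],[0,0,3,0,0],[0,0,0,0,0],[0,0,0,0,0]]])

```text
time: 49.45
tcp_pos: [0.4794, -0.3803, 0.0132]
tool_rot: [0.0, 0.058, 0.998, -0.0]
force: [0.5, -0.4, -1.0]
finger_gap: 0.275
grip_force: 39.4
```

Emit:
carry_out(series=[[[0,0,2,0,0],[0,0,1.5,0,0],[0,0,1,0,0],[0,0,0,0,0],[0,0,0,0,0],[0,0,0,0,0],[0,0,0,0,0],[0,0,0,0,0]]])

```text
time: 50.25
tcp_pos: [0.4792, -0.3802, 0.0083]
tool_rot: [0.0, 0.058, 0.998, -0.0]
force: [-0.1, -0.1, -0.5]
finger_gap: 0.279
grip_force: 39.4
```

Emit:
carry_out(series=[[[0,0,0,0,0.45],[0,0,0,0,0.45],[0,0,0,0,0.45],[0,0,0,0,0.45],[0,0,-20,0,0.45],[0,0,-40,0,0.45],[0,0,-40,0,0.45],[0,0,0,0,0.45]]], force=30)

```text
time: 51.05
tcp_pos: [0.4827, -0.3823, 0.115]
tool_rot: [0.006, 0.057, 0.998, -0.003]
force: [0.6, -1.2, 0.7]
finger_gap: 0.448
grip_force: 0.0
```

Run:
```python
from p import *
plan([(.4828,-.0521,.10,-101.9,16,.45)],start=(.4792,-.3802,.1083,173.3))
```

```text
[[2.2,20.4,0.5,-5.3,0.45],[0.2,20.5,0.5,-5.3,0.45],[-1.6,20.4,0.6,-5.3,0.45],[-3.5,20.3,0.5,-5.3,0.45],[-5.3,19.8,0.5,-5.3,0.45],[-7.2,19.2,0.5,-5.3,0.45],[-8.9,18.4,0.5,-5.3,0.45],[-10.6,17.6,0.5,-5.3,0.45]]
[[-12.1,16.5,0.6,-5.3,0.45],[-13.6,15.4,0.5,-5.3,0.45],[-15.0,14.0,0.5,-5.3,0.45],[-16.2,12.5,0.5,-5.3,0.45],[-17.3,11.0,0.5,-5.3,0.45],[-18.3,9.4,0.6,-5.3,0.45],[-19.0,7.6,0.5,-5.3,0.45],[-19.7,5.9,0.5,-5.3,0.45]]
```

Emit:
carry_out(series=[[[2,20.5,0,-5.3,0.45],[0,20.5,0,-5.3,0.45],[-1.5,20.5,0,-5.3,0.45],[-3.5,20.5,0,-5.3,0.45],[-5.5,20,0,-5.3,0.45],[-7,19,0,-5.3,0.45],[-9,18.5,0,-5.3,0.45],[-10.5,17.5,0,-5.3,0.45]]])

```text
time: 51.85
tcp_pos: [0.481, -0.2149, 0.1081]
tool_rot: [-0.0, -0.309, 0.951, 0.0]
force: [-0.6, 0.1, 0.1]
finger_gap: 0.452
grip_force: 0.0
```

Emit:
carry_out(series=[[[-12,16.5,0,-5.3,0.45],[-13.5,15.5,0,-5.3,0.45],[-15,14,0,-5.3,0.45],[-16,12.5,0,-5.3,0.45],[-17.5,11,0,-5.3,0.45],[-18.5,9.5,0,-5.3,0.45],[-19,7.5,0,-5.3,0.45],[-19.5,6,0,-5.3,0.45]]])

```text
time: 52.65
tcp_pos: [0.4824, -0.0508, 0.1082]
tool_rot: [0.0, -0.632, 0.775, 0.0]
force: [-0.1, -0.3, -1.1]
finger_gap: 0.449
grip_force: 0.0
```

Emit:
carry_out(series=[[[0,0,20,0,0.45],[0,0,20,0,0.45],[0,0,15,0,0.45],[0,0,0,0,0.45],[0,0,0,0,0.45],[0,0,0,0,0.45],[0,0,0,0,0.45],[0,0,0,0,0.45]]])

```text
time: 53.45
tcp_pos: [0.483, -0.0517, 0.054]
tool_rot: [0.001, -0.63, 0.776, -0.0]
force: [-0.3, 0.2, 1.0]
finger_gap: 0.449
grip_force: 0.0
```

Run:
```python
from m import *
from p import *
print(pose()[1:])
plan([(.4828,-.0521,.002,-101.9,4,.45)])
b=cap('top');a=cap('scene')
# is the pair still where it was (scene)?  pixels of predicted ends
print(proj(a,[[.4947,.0054,.004],[.4709,-.1077,.004]]), proj(b,[[.4947,.0054,.006],[.4709,-.1077,.006]]))
i=cv2.resize(b['img'][190:255,220:385,::-1],None,fx=4.8,fy=4.8,interpolation=cv2.INTER_CUBIC)
j=cv2.resize(a['img'][220:275,190:265,::-1],None,fx=5,fy=5,interpolation=cv2.INTER_CUBIC)
C=np.zeros((595,800,3),np.uint8);C[:312,:792]=i;C[315:590,:375]=j
cv2.imwrite('pics/tw.png',C)
```

```text
(array([ 0.48296675, -0.05165753,  0.05398694]), np.float64(-101.87626160124722))
[[0.1,0.0,13.0,0.0,0.45],[0.1,0.0,13.0,0.0,0.45],[0.2,0.1,13.0,0.0,0.45],[0.1,-0.0,13.0,0.0,0.45],[0,0,0,0,0.45],[0,0,0,0,0.45],[0,0,0,0,0.45],[0,0,0,0,0.45]]
[[201.07500451 237.55674004]
 [217.49965136 258.06268449]] [[229.97880767 228.16260254]
 [266.09876559 235.47326019]]
```

View pics/tw.png

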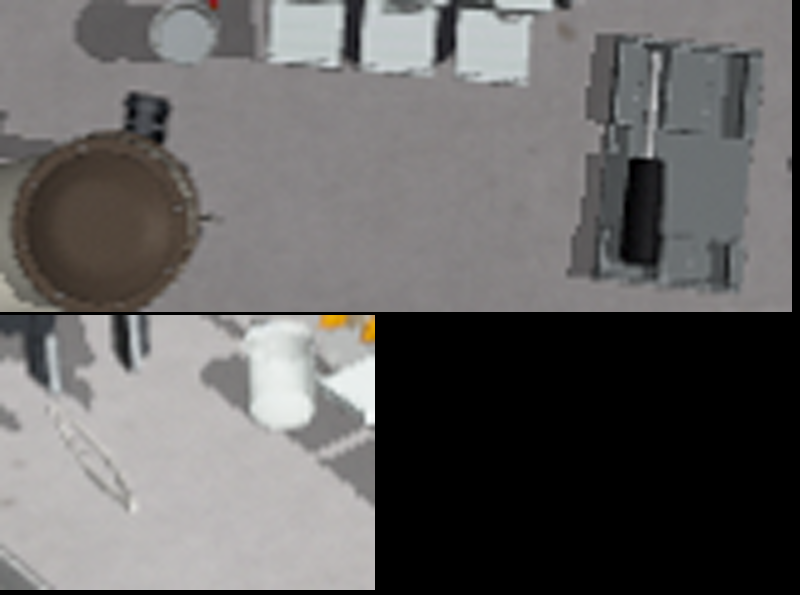

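The driver lies in its pocket, handle at the near wide end (crop (645,210)). The tweezers have not moved (scene crop (50,400)–(132,508)). That was the fourteenth and last picture, so the remaining checks are numeric.

Emit:
carry_out(series=[[[0.5,0,15,0,0.45],[0,0,15,0,0.45],[0,0,12,0,0.45],[0,0,6,0,0.45],[0,0,3,0,0.45],[0,0,0.5,0,0.45],[0,0,0,0,0],[0,0,0,0,0]]])

```text
time: 54.35
tcp_pos: [0.4829, -0.0521, 0.0024]
tool_rot: [0.001, -0.63, 0.776, -0.0]
force: [-0.7, -0.2, 1.9]
finger_gap: 0.155
grip_force: 29.2
```

Emit:
carry_out(series=[[[0,0,0,0,0],[0,0,0,0,0],[0,0,0,0,0],[0,0,0,0,0],[0,0,0,0,0],[0,0,0,0,0],[0,0,0,0,0],[0,0,0,0,0]]])

```text
time: 55.15
tcp_pos: [0.4829, -0.0521, 0.0023]
tool_rot: [0.0, -0.63, 0.776, -0.0]
force: [-1.7, 0.8, 6.4]
finger_gap: 0.153
grip_force: 29.8
```

Run:
```python
from p import *
o,p,h=pose();print(p,h,o['finger_gap'],o['grip_force'])
plan([(p[0],p[1],.07,h,3,0),(.47,-.30,.07,-150,8,0),(.5011,-.4330,.07,173.4,5,0)])
```

```text
[ 0.48289414 -0.05209856  0.00231821] -101.85344944727362 0.15299351872760236 29.840661037014797
[[0.0,0.0,-22.6,-0.0,0],[0.0,0.0,-22.5,-0.0,0],[0.0,0.0,-22.6,-0.0,0],[30.7,-4.8,0.0,6.0,0],[29.9,-7.9,0.0,6.0,0],[29.0,-11.1,0.0,6.1,0],[27.7,-14.1,0.0,6.0,0],[26.0,-16.9,0.0,6.0,0]]
[[24.1,-19.5,0.0,6.0,0],[22.0,-21.9,0.0,6.0,0],[19.5,-24.1,0.0,6.0,0],[7.9,-26.1,0.0,7.3,0],[4.6,-27.0,0.0,7.4,0],[1.0,-27.3,0.0,7.3,0],[-2.4,-27.2,0.0,7.3,0],[-5.9,-26.7,0.0,7.3,0]]
```

Emit:
carry_out(series=[[[0,0,-22,0,0],[0,0,-23,0,0],[0,0,-23,0,0],[30.5,-5,0,6,0],[30,-8,0,6,0],[29,-11,0,6,0],[27.5,-14,0,6,0],[26,-17,0,6,0]]])

```text
time: 55.95
tcp_pos: [0.4742, -0.2079, 0.0694]
tool_rot: [-0.0, -0.406, 0.914, 0.0]
force: [0.3, -0.5, -0.9]
finger_gap: 0.15
grip_force: 29.2
```

Emit:
carry_out(series=[[[24,-19.5,0,6,0],[22,-22,0,6,0],[19.5,-24,0,6,0],[8,-26,0,7.4,0],[4.5,-27,0,7.4,0],[1,-27.5,0,7.4,0],[-2.5,-27,0,7.4,0],[-6,-26.5,0,7.4,0]]])

```text
time: 56.75
tcp_pos: [0.501, -0.4333, 0.0689]
tool_rot: [-0.001, 0.063, 0.998, 0.0]
force: [-0.3, 0.1, -0.3]
finger_gap: 0.149
grip_force: 29.2
```

Emit:
carry_out(series=[[[0,0,0,0,0],[0,0,0,0,0],[0,0,0,0,0],[0,0,0,0,0],[0,0,0,0,0],[0,0,0,0,0],[0,0,0,0,0],[0,0,0,0,0]]])

```text
time: 57.55
tcp_pos: [0.5014, -0.4323, 0.0699]
tool_rot: [0.0, 0.06, 0.998, -0.0]
force: [0.4, -0.2, 0.2]
finger_gap: 0.149
grip_force: 29.3
```

Run:
```python
from p import *
o,p,h=pose();print(p,h,o['finger_gap'],o['grip_force'])
plan([(.5011,-.4330,.02,173.4,4,0)])
```

```text
[ 0.50141574 -0.43234583  0.06993753] 173.1463100491058 0.14939174825468218 29.278052916924935
[[0.1,-0.2,12.5,-0.1,0],[0.0,-0.1,12.5,-0.0,0],[0.1,-0.2,12.5,-0.1,0],[0.0,-0.2,12.4,-0.1,0],[0,0,0,0,0],[0,0,0,0,0],[0,0,0,0,0],[0,0,0,0,0]]
```

Emit:
carry_out(series=[[[0,-0.7,15,-0.2,0],[0,0,15,0,0],[0,0,12,0,0],[0,0,8,0,0],[0,0,6,0,0],[0,0,4,0,0],[0,0,0,0,0],[0,0,0,0,0]]])

```text
time: 58.35
tcp_pos: [0.5015, -0.4334, 0.0102]
tool_rot: [0.0, 0.058, 0.998, -0.0]
force: [-0.1, -0.1, 0.2]
finger_gap: 0.149
grip_force: 29.3
```

Emit:
carry_out(series=[[[0,0,2,0,0],[0,0,1,0,0],[0,0,0.5,0,0],[0,0,0,0,0],[0,0,0,0,0],[0,0,0,0,0.27],[0,0,0,0,0.27],[0,0,0,0,0.27]]])

```text
time: 59.15
tcp_pos: [0.5012, -0.4332, 0.0063]
tool_rot: [0.0, 0.058, 0.998, -0.0]
force: [0.2, 0.3, -0.1]
finger_gap: 0.271
grip_force: 0.0
```

Emit:
carry_out(series=[[[0,0,0,0,0.27],[0,0,-5,0,0.27],[0,0,-30,0,0.27],[0,0,-50,0,0.27],[0,0,-50,0,0.27],[0,0,-50,0,0.4],[0,0,-30,0,0.4],[0,0,0,0,0.4]]])

```text
time: 59.95
tcp_pos: [0.5033, -0.4349, 0.2288]
tool_rot: [0.006, 0.058, 0.998, -0.003]
force: [-0.2, -0.2, 0.0]
finger_gap: 0.398
grip_force: 0.0
```

Run:
```python
from m import *
from p import *
o,p,h=pose();print(p,h)
b=cap('top');im=b['img'].astype(int)
m=np.zeros(im.shape[:2],bool);m[175:200,325:355]=im[175:200,325:355].max(2)<45
for s in blobs(m,10): print(s[:3],onz(b,[s[2]],.174))
plan([(.608,-.320,.235,-92,12,.4)])
```

```text
[ 0.50334467 -0.43493143  0.2287911 ] 173.36276023150882
(np.int32(127), [325, 175, 12, 24], [328.7, 184.1]) [[ 0.61671884 -0.28261039  0.174     ]]
[[-7.7,10.4,-0.8,-7.9,0.4],[-9.0,9.3,-0.9,-7.9,0.4],[-10.2,8.0,-0.8,-7.9,0.4],[-11.2,6.5,-0.8,-7.9,0.4],[-12.0,4.9,-0.8,-7.8,0.4],[-12.5,3.2,-0.9,-7.9,0.4],[-12.9,1.4,-0.8,-7.9,0.4],[-12.9,-0.3,-0.8,-7.9,0.4]]
[[-12.8,-2.1,-0.9,-7.9,0.4],[-12.4,-3.9,-0.8,-7.9,0.4],[-11.7,-5.5,-0.8,-7.9,0.4],[-10.8,-7.0,-0.9,-7.9,0.4],[0,0,0,0,0.4],[0,0,0,0,0.4],[0,0,0,0,0.4],[0,0,0,0,0.4]]
```

Emit:
carry_out(series=[[[-7.5,10.5,0,-7.9,0.4],[-9,9.5,0,-7.9,0.4],[-10,8,0,-7.9,0.4],[-11,6.5,0,-7.9,0.4],[-12,5,0,-7.9,0.4],[-12.5,3,0,-7.9,0.4],[-13,1.5,0,-7.9,0.4],[-13,-0.5,0,-7.9,0.4]]])

```text
time: 60.8
tcp_pos: [0.5709, -0.3562, 0.2192]
tool_rot: [-0.001, -0.476, 0.879, 0.002]
force: [-0.2, 0.6, 1.1]
finger_gap: 0.4
grip_force: 0.0
```

Emit:
carry_out(series=[[[-13,-2,0,-7.9,0.4],[-12.5,-4,0,-7.9,0.4],[-11.5,-5.5,0,-7.9,0.4],[-11,-7,0,-7.9,0.4],[0,0,0,0,0.4],[0,0,0,0,0.4],[0,0,0,0,0.4],[0,0,0,0,0.4]]])

```text
time: 61.6
tcp_pos: [0.6062, -0.3193, 0.2211]
tool_rot: [-0.0, -0.695, 0.719, 0.0]
force: [0.8, -0.7, -0.5]
finger_gap: 0.401
grip_force: 0.0
```

Run:
```python
from m import *
from p import *
o,p,h=pose();print(p,h)
a=cap('scene');im=a['img'].astype(int)
m=np.zeros(im.shape[:2],bool);m[205:240,308:325]=im[205:240,308:325].max(2)<50
for s in blobs(m,10): print(s[:3])
I=cv2.imread('pics/all.png')[:60,570:640].max(2)<45
for s in blobs(I,60): print(s[0],s[1],s[2],[220+(570+s[2][0])/5,178+s[2][1]/5],onz(a,[[0,0]],0)[0,0]*0)
b=cap('top');
for s in blobs(I,200): print(onz(b,[[220+(570+s[2][0])/5,178+s[2][1]/5]],.174))
plan([(.610,-.320,.16,-92,3,.4)])
```

```text
[ 0.60618206 -0.31932503  0.22109288] -91.98428521431549
(np.int32(75), [314, 213, 6, 15], [316.3, 219.9])
558 [21, 33, 32, 25] [36.0, 45.1] [341.2, 187.02] -0.0
[[ 0.60825417 -0.31717419  0.174     ]]
[[0.2,-1.2,20.4,0.0,0.4],[0.2,-1.3,20.5,0.0,0.4],[0.2,-1.2,20.4,0.0,0.4],[0,0,0,0,0.4],[0,0,0,0,0.4],[0,0,0,0,0.4],[0,0,0,0,0.4],[0,0,0,0,0.4]]
```

Emit:
carry_out(series=[[[1,-2,25,0,0.4],[0,0,25,0,0.4],[0,0,22,0,0.4],[0,0,0,0,0],[0,0,0,0,0],[0,0,0,0,0],[0,0,0,0,0],[0,0,0,0,0]]])

```text
time: 62.5
tcp_pos: [0.6083, -0.3199, 0.1479]
tool_rot: [-0.0, -0.695, 0.719, 0.001]
force: [2.2, -3.1, -14.9]
finger_gap: 0.151
grip_force: 30.2
```

Emit:
carry_out(series=[[[0,-1,0,0,0],[0,-1,0,0,0],[0,-1,0,0,0],[0,-1,0,0,0],[0,0,0,0,0],[0,0,0,0,0],[0,0,0,0,0],[0,0,0,0,0]]])

```text
time: 63.3
tcp_pos: [0.6099, -0.32, 0.148]
tool_rot: [-0.002, -0.695, 0.719, 0.003]
force: [-5.0, -4.9, -13.5]
finger_gap: 0.156
grip_force: 30.3
```

Emit:
carry_out(series=[[[0,-1,0,0,0],[0,-1,0,0,0],[0,-1,0,0,0],[0,-1,0,0,0],[0,0,0,0,0],[0,0,0,0,0],[0,0,0,0,0],[0,0,0,0,0]]])

```text
time: 64.1
tcp_pos: [0.6137, -0.32, 0.148]
tool_rot: [-0.002, -0.695, 0.719, 0.003]
force: [-5.1, -3.7, -13.9]
finger_gap: 0.149
grip_force: 30.3
```

Emit:
carry_out(series=[[[0,-1,0,0,0],[0,-1,0,0,0],[0,-1,0,0,0],[0,0,0,0,0],[0,0,0,0,0],[0,0,0,0,0],[0,0,0,0,0],[0,0,0,0,0]]])

```text
time: 64.9
tcp_pos: [0.615, -0.32, 0.148]
tool_rot: [-0.003, -0.695, 0.719, 0.005]
force: [-8.6, -2.1, -11.4]
finger_gap: 0.152
grip_force: 30.7
```

Emit:
carry_out(series=[[[0,-2,0,0,0],[0,0,0,0,0],[0,0,0,0,0],[0,0,0,0,0],[0,2,0,0,0],[0,0,0,0,0.38],[0,0,0,0,0.38],[0,0,0,0,0.38]]])

```text
time: 65.7
tcp_pos: [0.6221, -0.3207, 0.1532]
tool_rot: [0.002, -0.696, 0.718, -0.003]
force: [-0.6, -0.1, -0.3]
finger_gap: 0.381
grip_force: 0.0
```

Emit:
carry_out(series=[[[0,0,-10,0,0.38],[0,0,-40,0,0.38],[0,0,-40,0,0.38],[-30,20,0,0,0.38],[-40,35,0,0,0.38],[-45,35,0,0,0.38],[-45,30,0,0,0.38],[-45,30,0,0,0.38]]])

```text
time: 66.5
tcp_pos: [0.4865, -0.1242, 0.2412]
tool_rot: [0.001, -0.695, 0.719, -0.001]
force: [1.4, 1.1, 0.7]
finger_gap: 0.381
grip_force: 0.0
```

Emit:
carry_out(series=[[[-45,20,0,0,0.38],[-45,10,0,0,0.38],[-45,10,0,0,0.38],[-45,0,0,0,0.38],[0,0,0,0,0.38],[0,0,0,0,0.38],[0,0,0,0,0.38],[0,0,0,0,0.38]]])

```text
time: 67.3
tcp_pos: [0.453, 0.0548, 0.2397]
tool_rot: [0.0, -0.695, 0.719, -0.0]
force: [0.2, -0.5, -0.1]
finger_gap: 0.376
grip_force: 0.0
```

Run:
```python
from m import *
from p import *
o,p,h=pose();print(p,h)
b=cap('top','fin_t.png');a=cap('scene','fin_s.png');im=b['img'].astype(int)
m=np.zeros(im.shape[:2],bool);m[178:195,335:348]=im[178:195,335:348].max(2)<45
for s in blobs(m,10): print('post',s[:3],onz(b,[s[2]],.174))
m=np.zeros(im.shape[:2],bool);m[195:255,330:390]=im[195:255,330:390].max(2)<45
for s in blobs(m,10): print('handle',s[:3],cv2.minAreaRect(np.argwhere(s[3])[:,::-1].astype(np.float32)))
m=np.zeros(im.shape[:2],bool);m[180:215,265:340]=im[180:215,265:340].min(2)>180
for s in blobs(m,10): print('shelf',s[:3],onz(b,[s[2]],.06 if s[0]>60 else .182).round(4))
# bright steel in tweezers pocket region, board frame of tray
ys,xs=np.mgrid[195:255,345:385];P=onz(b,np.c_[xs.ravel(),ys.ravel()],.008)[:,:2]-[.5043,-.4057]
c,s_=np.cos(np.radians(-6.6)),np.sin(np.radians(-6.6));L=P@np.array([[c,-s_],[s_,c]])*1e3
v=im[195:255,345:385].max(2).ravel(); g=(v>140)&(abs(L[:,0])<76)&(L[:,1]<5)&(L[:,1]>-48)
print(np.c_[L[g].round(),v[g]].astype(int).tolist())
```

```text
[0.4529903  0.05476075 0.23970758] -91.97245085823151
post (np.int32(23), [338, 182, 6, 6], [340.6, 184.6]) [[ 0.61498194 -0.31566305  0.174     ]]
handle (np.int32(171), [349, 223, 9, 23], [353.3, 234.0]) ((353.0, 234.0), (22.0, 8.0), 90.0)
shelf (np.int32(22), [279, 189, 12, 2], [284.5, 189.5]) [[ 0.6025 -0.1598  0.182 ]]
shelf (np.int32(22), [302, 188, 11, 2], [307.0, 188.5]) [[ 0.6046 -0.2215  0.182 ]]
shelf (np.int32(33), [324, 188, 11, 3], [329.0, 189.0]) [[ 0.6026 -0.282   0.182 ]]
shelf (np.int32(167), [297, 191, 14, 14], [303.1, 197.7]) [[ 0.5854 -0.2207  0.06  ]]
shelf (np.int32(179), [317, 191, 14, 15], [323.4, 198.1]) [[ 0.5835 -0.2822  0.06  ]]
shelf (np.int32(147), [278, 192, 13, 13], [284.1, 197.2]) [[ 0.5876 -0.1634  0.06  ]]
[[52, -25, 145]]
```

Emit:
carry_out(series=[[[-45,10,0,0,0.38],[-45,10,0,0,0.38],[-45,10,0,0,0.38],[-45,10,0,0,0.38],[0,0,0,0,0.38],[0,0,0,0,0.38],[0,0,0,0,0.38],[0,0,0,0,0.38]]])

```text
time: 68.2
tcp_pos: [0.419, 0.2355, 0.2393]
tool_rot: [-0.0, -0.695, 0.719, -0.0]
force: [-0.2, -0.0, 0.1]
finger_gap: 0.38
grip_force: 0.0
```

Run:
```python
from m import *
b=cap('top');a=cap('scene');im=b['img'].min(2)
for u in(276,299,322): print(im[185:206,u-2:u+17])
s=a['img'].astype(int).min(2)
m=np.zeros(s.shape,bool);m[195:262,258:318]=s[195:262,258:318]>185
for q in blobs(m,6): print(q[:3])
```

```text
[[ 43  49  88 110 107 111 113 112 115 115 110 108 111 114 114 112 112 116
  115]
 [ 57  58  38  46  44  47  47  45  47  47  48  51  50  57  63  64  67  68
   70]
 [ 69  68  31  22  21  21  19  19  16  15  82  86  30  17  24  27  29  28
   32]
 [ 69  88 112 130 148 174 182 179 178 177 166 150 135 124 120 118 109 104
   85]
 [ 88  88 108 130 157 186 193 193 192 194 192 190 191 190 192 195 166 133
  105]
 [134 132 123 161 184 184 191 190 190 191 191 193 194 194 197 197 193 171
  112]
 [138 135 124 164 174 144 146 148 153 156 146 137 141 162 176 178 168 160
  115]
 [137 132 123 164 195 191 189 190 190 190 188 188 187 189 190 191 192 177
  115]
 [135 134 123 162 194 192 192 193 191 192 193 192 192 192 193 192 196 178
  113]
 [134 132 125 166 198 195 196 197 196 195 196 195 195 196 196 195 198 182
  115]
 [134 133 126 164 195 193 193 193 194 193 193 192 192 193 193 193 196 163
   89]
 [135 133 131 166 192 191 190 190 190 191 190 191 192 191 193 192 195 161
   82]
 [134 131 136 169 192 191 191 190 190 191 191 190 191 191 190 191 194 160
   80]
 [135 131 138 173 196 193 192 194 193 192 194 1
[... 3606 characters left out ...]
191 191 192 192 192 192 191 190 192 182 143 133 135 136 134 132 132
  131]
 [192 191 189 190 190 190 191 191 191 192 182 143 133 132 136 136 133 131
  131]
 [197 196 194 196 194 194 193 192 192 194 183 143 133 135 135 135 133 132
  131]
 [145 144 185 197 197 196 196 197 197 198 186 144 130 134 134 134 131 130
  129]
 [178 178 195 200 200 198 196 197 197 200 202 149 131 133 134 133 133 132
  132]]
(np.int32(26), [270, 195, 4, 9], [271.0, 198.6])
(np.int32(708), [275, 195, 40, 67], [297.7, 220.1])
(np.int32(6), [283, 219, 3, 4], [284.3, 220.2])
(np.int32(160), [258, 228, 19, 15], [265.4, 234.5])
(np.int32(7), [301, 228, 3, 4], [302.0, 229.7])
(np.int32(190), [268, 236, 23, 16], [279.4, 243.6])
```

The post is back at its stop pixel (340.6,184.6). The tab of shelf 0 slopes about 1 px over its width, so that shelf hangs a few degrees askew in its slack. I'll regrip it lightly, square it up and let go.

Run:
```python
from p import *
plan([(.6045,-.1605,.24,-92.2,11,.4)])
```

```text
[[35.4,-18.1,-0.1,0.0,0.4],[35.4,-18.1,-0.0,0.0,0.4],[35.5,-18.1,-0.1,0.1,0.4],[35.4,-18.1,-0.0,-0.0,0.4],[35.3,-18.2,-0.1,-0.0,0.4],[35.4,-18.2,-0.0,0.0,0.4],[35.4,-18.1,-0.1,0.0,0.4],[35.4,-18.2,-0.0,0.1,0.4]]
[[35.4,-18.2,-0.1,-0.0,0.4],[35.3,-18.2,-0.0,-0.0,0.4],[35.4,-18.2,-0.1,0.0,0.4],[0,0,0,0,0.4],[0,0,0,0,0.4],[0,0,0,0,0.4],[0,0,0,0,0.4],[0,0,0,0,0.4]]
```

Emit:
carry_out(series=[[[35.5,-18,0,0,0.4],[35.5,-18,0,0,0.4],[35.5,-18,0,0,0.4],[35.5,-18,0,0,0.4],[35.5,-18,0,0,0.4],[35.5,-18,0,0,0.4],[35.5,-18,0,0,0.4],[35.5,-18,0,0,0.4]]], force=20)

```text
time: 69.1
tcp_pos: [0.5537, -0.0541, 0.2395]
tool_rot: [0.0, -0.695, 0.719, -0.0]
force: [-0.2, 0.3, 0.5]
finger_gap: 0.4
grip_force: 0.0
```

Emit:
carry_out(series=[[[35,-18,0,0,0.4],[35,-18,0,0,0.4],[35,-18,0,0.2,0.4],[0,0,0,0,0.4],[0,0,0,0,0.4],[0,0,0,0,0.4],[0,0,0,0,0.4],[0,0,0,0,0.4]]])

```text
time: 69.9
tcp_pos: [0.6037, -0.1575, 0.2398]
tool_rot: [0.0, -0.695, 0.719, -0.0]
force: [-0.5, -0.2, -0.1]
finger_gap: 0.401
grip_force: 0.0
```

Run:
```python
from p import *
print(pose()[1:])
plan([(.6060,-.1610,.151,-92.2,5,.4)])
```

```text
(array([ 0.60372266, -0.15745365,  0.2398135 ]), np.float64(-91.99397306102183))
[[0.7,-0.5,17.8,0.0,0.4],[0.7,-0.5,17.7,0.1,0.4],[0.7,-0.4,17.8,0.0,0.4],[0.7,-0.5,17.8,0.1,0.4],[0.7,-0.5,17.7,0.0,0.4],[0,0,0,0,0.4],[0,0,0,0,0.4],[0,0,0,0,0.4]]
```

Emit:
carry_out(series=[[[3,-2.5,25,0.2,0.4],[0,0,25,0,0.4],[0,0,22,0,0.4],[0,0,17,0,0.4],[0,0,0,0,0.4],[0,0,0,0,0.15],[0,0,0,0,0],[0,0,0,0,0]]])

```text
time: 70.7
tcp_pos: [0.6071, -0.1613, 0.1518]
tool_rot: [0.001, -0.693, 0.721, -0.001]
force: [-0.3, 0.8, 0.7]
finger_gap: 0.115
grip_force: 21.5
```

Emit:
carry_out(series=[[[0,0,0,0,0],[0,0,0,0,0],[0,0,0,0,0],[0,0,0,0,0],[0,0,0,0,0],[0,0,0,0,0],[0,0,0,0,0],[0,0,0,0,0]]])

```text
time: 71.5
tcp_pos: [0.607, -0.1615, 0.1516]
tool_rot: [0.001, -0.693, 0.721, -0.001]
force: [-0.3, 1.4, 6.6]
finger_gap: 0.112
grip_force: 22.1
```

Emit:
carry_out(series=[[[0,0,-2,0,0],[0,0,0,0,0],[0,0,0,0,0],[0,0,1,0,0],[0,0,1.5,0,0],[0,0,0,0,0],[0,0,0,0,0],[0,0,0,0,0]]])

```text
time: 72.3
tcp_pos: [0.6061, -0.1616, 0.1515]
tool_rot: [-0.0, -0.693, 0.721, -0.0]
force: [-2.8, 2.5, 8.0]
finger_gap: 0.112
grip_force: 22.6
```

Emit:
carry_out(series=[[[0,0,0,0,0.3],[0,0,0,0,0.3],[0,0,0,0,0.3],[0,0,-10,0,0.3],[0,0,-40,0,0.3],[0,0,-40,0,0.3],[-40,20,0,0,0.3],[-45,20,0,0,0.3]]])

```text
time: 73.1
tcp_pos: [0.5703, -0.075, 0.2417]
tool_rot: [0.002, -0.692, 0.722, -0.001]
force: [1.1, 2.9, -0.8]
finger_gap: 0.299
grip_force: 0.0
```

Emit:
carry_out(series=[[[-45,20,0,0,0.3],[-45,20,0,0,0.3],[-45,20,0,0,0.3],[-45,20,0,0,0.3],[-45,20,0,0,0.3],[-45,20,0,0,0.3],[0,0,0,0,0.3],[0,0,0,0,0.3]]])

```text
time: 73.9
tcp_pos: [0.4602, 0.2007, 0.2404]
tool_rot: [0.0, -0.694, 0.72, -0.0]
force: [0.1, 0.4, -0.2]
finger_gap: 0.299
grip_force: 0.0
```

Run:
```python
from m import *
b=cap('top');a=cap('scene');im=b['img'].astype(int)
m=np.zeros(im.shape[:2],bool);m[178:195,335:348]=im[178:195,335:348].max(2)<45
for s in blobs(m,10): print('post',s[:3])
m=np.zeros(im.shape[:2],bool);m[180:215,265:340]=im[180:215,265:340].min(2)>180
for s in blobs(m,10): print('shelf',s[:3],onz(b,[s[2]],.06 if s[0]>60 else .182).round(4),cv2.minAreaRect(np.argwhere(s[3])[:,::-1].astype(np.float32))[2])
print(b['img'].min(2)[185:192,274:293]);print(b['img'].min(2)[199:206,274:293])
```

```text
post (np.int32(23), [338, 182, 6, 6], [340.6, 184.6])
shelf (np.int32(27), [302, 187, 11, 3], [306.4, 188.2]) [[ 0.6055 -0.2199  0.182 ]] 90.0
shelf (np.int32(195), [278, 188, 14, 17], [284.5, 195.8]) [[ 0.5918 -0.1646  0.06  ]] 90.0
shelf (np.int32(33), [324, 188, 11, 3], [329.0, 189.0]) [[ 0.6026 -0.282   0.182 ]] 90.0
shelf (np.int32(172), [297, 191, 14, 14], [303.2, 197.9]) [[ 0.5848 -0.221   0.06  ]] 90.0
shelf (np.int32(184), [317, 191, 14, 15], [323.5, 198.2]) [[ 0.5832 -0.2825  0.06  ]] 90.0
[[ 41  51  88 112 108 111 113 114 115 113 110 110 113 115 115 113 114 115
  117]
 [ 59  57  39  46  43  46  44  44  47  47  48  51  51  55  64  65  66  68
   70]
 [ 70  67  43  50  46  44  47  43  39  27  63  62  16  10  13  17  20  27
   30]
 [ 69  90 115 133 154 183 193 192 192 192 194 193 194 194 192 196 170 134
  110]
 [ 91  90 100 112 149 186 195 194 195 195 194 196 197 195 200 203 171 127
   95]
 [135 134 108 152 182 181 189 192 194 196 198 200 200 199 200 201 192 191
  138]
 [139 137 107 155 173 145 148 149 134 115 101  93 100 124 140 140 172 202
  146]]
[[136 134 123 165 199 196 195 194 194 195 193 194 194 193 194 194 197 179
  113]
 [139 135 123 165 196 193 192 192 191 192 191 191 191 190 190 191 193 178
  112]
 [138 136 124 164 197 192 192 191 192 191 191 191 191 190 190 191 194 173
  106]
 [120 135 128 166 199 198 195 197 198 197 197 197 195 196 195 193 195 184
  128]
 [116 116  85 117 160 171 169 168 166 157 148 149 148 154 181 198 199 187
  135]
 [137 134 128 137 155 165 169 169 166 167 172 175 176 186 198 199 198 184
  151]
 [136 135 133 133 135 135 134 134 135 137 138 139 140 143 142 140 140 140
  136]]
```

Run:
```python
from m import *
a=cap('scene');g=cv2.resize(a['img'],None,fx=4,fy=4,interpolation=cv2.INTER_CUBIC)
yd=np.array([.0401,.9992,0]);T1=np.array([.6052,-.2205,.182]);F1=np.array([.56,-.2187,.056])
for n,P in(('tabtop',T1),('floorfront',F1)):
    c=proj(a,[P,P+.06*yd,P-.06*yd])*4
    r=44
    t=g[int(c[0,1])-r:int(c[0,1])+r,int(c[0,0])-30:int(c[0,0])+30]
    for k,nm in((1,'shelf0'),(2,'shelf2')):
        e=c[k]-c[0]; x0=int(c[0,0])-30+e[0];y0=int(c[0,1])-r+e[1]
        w=g[int(y0)-24:int(y0)+2*r+24,int(x0)-24:int(x0)+60+24]
        s=cv2.matchTemplate(w,t,cv2.TM_CCOEFF_NORMED);_,v,_,l=cv2.minMaxLoc(s)
        print(n,nm,round(v,2),'px off',(l[0]-24-(x0-int(x0)))/4,(l[1]-24-(y0-int(y0)))/4)
print(proj(a,[T1,T1+[.003,0,0],T1+[0,.003,0],T1+[0,0,.003]])-proj(a,[T1]))
```

```text
tabtop shelf0 0.48 px off 1.6570772642895122 2.424193274103004
tabtop shelf2 0.93 px off 0.02732416329723719 0.053390879566080685
floorfront shelf0 0.69 px off 5.777632422096957 4.06338591925396
floorfront shelf2 0.93 px off -1.4275771143975362 -0.7089923061619459
[[ 0.          0.        ]
 [ 0.86302633 -0.38096858]
 [-0.87877743 -0.39882288]
 [ 0.01953641 -1.1030385 ]]
```

Run:
```python
from m import *
b=cap('top');t0=cv2.imread('pics/t0.png')[:,:,::-1].astype(int);d=abs(b['img'].astype(int)-t0).max(2)
m=np.zeros(d.shape,bool);m[190:262,325:400]=d[190:262,325:400]>10
ys,xs=np.where(m);P=onz(b,np.c_[xs,ys],.008)[:,:2]-[.5043,-.4057]
c,s=np.cos(np.radians(-6.6)),np.sin(np.radians(-6.6));L=P@np.array([[c,-s],[s,c]])*1e3
r=L[:,1]<3;print('tweezers region n',r.sum(),L[r].min(0),L[r].max(0),L[r].mean(0))
q=L[r];A=np.linalg.svd(q-q.mean(0))[2][0];print('dir deg',np.degrees(np.arctan2(A[1],A[0])))
r=~r;print('driver',L[r].min(0),L[r].max(0),L[r].mean(0))
a=cap('scene');sc=a['img'].astype(int).min(2)
for x0,y0 in((264,205),(280,214),(298,223)):
    w=np.zeros(sc.shape,bool);w[y0:y0+14,x0:x0+9]=sc[y0:y0+14,x0:x0+9]>165
    for k in blobs(w,3):print('screw',k[:3])
w=np.zeros(sc.shape,bool);w[226:262,250:318]=sc[226:262,250:318]>185
for k in blobs(w,40):print('floor',k[:3])
```

```text
tweezers region n 182 [-52.90794687 -37.10742128] [ 65.06562221 -11.73419267] [  0.03896417 -24.2046878 ]
dir deg 177.95549114163435
driver [-70.01987239   5.44886267] [ 96.91508918 122.68975893] [-2.96583015e-02  4.77379933e+01]
screw (np.int32(6), [268, 210, 2, 4], [268.5, 211.5])
screw (np.int32(10), [283, 218, 3, 5], [284.2, 219.7])
screw (np.int32(9), [301, 228, 3, 5], [301.9, 230.0])
screw (np.int32(4), [299, 233, 1, 4], [299.0, 234.5])
floor (np.int32(259), [283, 226, 28, 36], [298.0, 251.3])
floor (np.int32(172), [253, 228, 24, 15], [264.7, 234.5])
floor (np.int32(190), [268, 236, 23, 16], [279.4, 243.6])
```

```bash
python3 -c "
from workcell import arm
print(arm.sign_off())"
```

```text
the job is handed in; nothing more can be done
None
```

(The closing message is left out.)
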